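# Reverse a row of foundry patterns

## Robot

A 7-joint arm with a two-finger parallel gripper is mounted at the origin on the work surface. World frame = base frame: x ahead of the robot, y to its left, z up, the work surface at z = 0. Lengths are in m, angles in rad, forces in N, time in s.
With the tool pointing down it reaches from about 0.35 to 0.9 m from the base axis. Payload 8.1 kg.
Tool frame: the origin (TCP) lies on the centre line of the jaws, within the pads' length; the fingertips stand 14 mm ahead of it and the grasp point (between the pads) lies 5 mm behind it; z points along the fingers, y is the direction in which the jaws open and shut (so a half turn about z gives the same grasp; the last joint's range is limited). The gripper opens to 92 mm and grips with 3 to 60 N. Pads are 19 mm wide; open, the fingers measure 130 mm over their backs; the gripper's body (75 mm by 190 mm) begins 47 mm behind the grasp point.
Start: joints at [-1.415, 0.434, 0.025, 1.573, -0.012, 1.134, -0.075], TCP at [0.16, 0.604, 0.241] pointing down, gripper open.
Joint ranges: [-2.62, 2.62], [-0.44, 2.09], [-1.27, 1.32], [0.08, 2.57], [-1.32, 4.46], [0.12, 2], [-2.74, 2.74]. Speed limits (rad/s): [2.22, 2.22, 3.01, 3.01, 3.14, 3.14, 3.14].

## Interface

Orientations are given as a rotation vector (axis times angle).
In Python, from cell import arm, optics gives the robot as it stands.
- The arm moves only by the shell command python3 -m creep 'ROWS' [FORCE]. ROWS is JSON, a list of rows, each an object with "translation": the shift along the tool's x, y, z in m, a list of three; "rot": the turn, a rotation vector about the tool's x, y, z in degrees, a list of three; "jaw": the finger opening in m, from 0 to 0.0918. In form: [{"translation": [x, y, z], "rot": [wx, wy, wz], "jaw": jaw}, ...]. A call has 1 to 12 rows; each row shifts and turns the commanded pose from where the row before left it, along the tool's axes as they then stand; what a row does not reach is not made up. A row lasts 1/12 s, in which the tool goes at most 41.7 mm and 7.16 degrees, less where a joint would pass 70% of its speed; a pose out of reach is approached as far as the arm can. A call is refused whole if a number of a shift passes 0.0417 or a number of a turn 7.16, either way. A call with a gripper value outside its range is refused whole. The fingers move at their own pace and stop on an object; FORCE is the grip in N (left out, the last holds). Time passes only in rows, so rows that do not move let the fingers close. It gives the time, the measured TCP pose, the force and the opening at its end, in the units of the state.
- arm.observe(): the state, without advancing time (a new reading comes with each control period).
- optics.get_image(name): name is "scene" or "side" or "wrist"; returns the picture (420x560x3 uint8, red, green, blue); there is no depth.
- optics.camera_info(name): a dict with "fx", "fy", "cx", "cy" (pixels), "k1" (the pictures are not rectified: a ray, as slopes to the right and down, at radius r is drawn at 1 + k1 r^2 times it, then the intrinsics apply), "R" (3x3) and "t" (3): a world point X has camera coordinates R X + t. Camera axes: x right, y down, z forward; pixel columns grow to the right and rows downward; lengths in m; the calibration is good to about 2 mm. A picture is of the moment at which its call begins: read the wrist's pose just before it. camera_info takes no time and is no camera call; for the wrist camera it gives the pose at the moment of the call.
- arm.sign_off(): hands the job in, once; it reports no verdict.
Trained networks look in the newest picture that a camera, given by its name, has taken for a name from the list of things; names that differ only in an ending like _2 or _b are one class to them, and where a whole thing is asked for, a point or a joint stands for the part that bears it (a point fixed in the world has none). Each returns a list of dicts, best first, with "score" (0 to 1); they miss things now and then, are a little off and sometimes report something else, mostly with a low value. They report only what shows in the picture. A call takes as long as a camera call. They do not tell look-alikes from the thing itself.
- optics.boxes_of(camera, thing): "location" ([column, row] in pixels, amid what is visible of it).
- optics.pinpoint(camera, thing): "location" ([column, row] in pixels: a listed point, or the origin of a listed thing).
The state is a dict: "clock": time; "joints": joint angles; "dq": joint speeds; "joint_efforts": joint torques, N m; "position": TCP position; "ee_rot": TCP orientation; "force": force on the tool from outside, world axes, zero at the start; "ft_torque": the same for the moment, N m; "width": opening from 0.0 (shut) to 1.0 (fully open).
Only numpy, scipy, OpenCV 4.12 (cv2) and the standard library are available. Lean on these libraries where they do the work, as an engineer would, in place of code of your own. Each camera call takes 0.05 s, during which the arm holds its last target.

## Task

Move the four wooden patterns from the flat store rack to the rack with the four open bays, one pattern to a bay, in reverse order: each rack has a steel handle at one end, and the pattern that stands nearest the store rack's handle goes into the bay farthest from the bay rack's handle, the second into the second farthest, and so on, so that the one farthest from the handle ends up nearest the handle. Stand every pattern upright in the middle of its bay, and do not tip any pattern over on the way.

Things in the scene. Friction and masses are not known exactly. Their poses are not given: they have to be found in the camera images.
- sprue: Loose, varnished brown wood like the other patterns. Origin: centre of its underside; z up. The sprue pin: the tallest and slimmest, a cone 115 mm high, 42 mm across at the foot and 28 mm at its flat top (about 33 mm at 75 mm up). About 0.12 kg.
- riser: Loose, varnished brown wood like the other patterns. Origin: centre of its underside; z up. The riser: a fat round cylinder 52 mm across, straight up to 62 mm, with a domed top at 80 mm. About 0.16 kg.
- block: Loose, varnished brown wood like the other patterns. Origin: centre of its underside; z up. The block: a square block, 44 x 44 mm on plan (sides along its x and y), 66 mm high. About 0.12 kg.
- neck: Loose, varnished brown wood like the other patterns. Origin: centre of its underside; z up. The neck pattern: a round foot 56 mm across and 22 mm high, then a plain round neck 32 mm across from 26 mm up to its flat top at 78 mm. About 0.11 kg.
- sprue_pad: Oblong dark rubber pad, 6 mm thick, fixed on the store rack in the middle of one of its four places, under the sprue pin at the start, 70 x 46 mm. Origin: centre of its underside, which is 10 mm above the table; the pattern stands on its top, at 16 mm. It only marks where the sprue pin stood; leave it.
- riser_pad: Round dark rubber pad, 6 mm thick, fixed on the store rack in the middle of one of its four places, under the riser at the start, 68 mm across. Origin: centre of its underside, 10 mm above the table. It only marks where the riser stood.
- block_pad: Square dark rubber pad, 6 mm thick, fixed on the store rack in the middle of one of its four places, under the block at the start, 66 x 66 mm. Origin: centre of its underside, 10 mm above the table. It only marks where the block stood.
- neck_pad: Cross-shaped dark rubber pad, 6 mm thick, fixed on the store rack in the middle of one of its four places, under the neck pattern at the start, 68 mm over its arms. Origin: centre of its underside, 10 mm above the table. It only marks where the neck pattern stood.
- store_rack: Flat plank board fixed to the table, 84 (x) by 312 (y) by 10 mm, carrying the pads (a low loose brush lies beside it); either rack may be the nearer to the robot. Origin: centre of its underside. The row runs along its y axis (roughly the robot's left); a bow-shaped steel handle stands out 32 mm from its +y end. Places at y = +114, +38, -38, -114 mm (x = 0); which pattern stands where varies.
- bay_rack: Shallow plywood tray fixed to the table, 84 (x) by 312 (y) mm, floor 10 mm above the table, rims and cross walls 8 mm thick reaching 20 mm above the table: four empty bays 68 x 68 mm inside, middles at y = +114, +38, -38, -114 mm (x = 0). Origin: centre of its underside. Bow-shaped steel handle, as on the store rack, at its +y end. A low loose hand tool lies beside it.
Things that resemble listed ones, but are neither listed nor needed, are in the scene too. Leave any yellow look-alike of the riser alone. Leave any purple look-alike of the block alone.

How it is judged:
At the end, for the whole second after the job is handed in: Every pattern stands upright (within 0.1 rad), at rest, on the floor of a bay, within 12 mm of the bay's middle along and across the rack; from the handle, the row on the bay rack is the reverse of the starting row on the store rack (((y of sprue_pad in the frame of store_rack between 0.094 and 0.134 m and y of sprue in the frame of bay_rack between -0.126 and -0.102 m) or (y of sprue_pad in the frame of store_rack between 0.018 and 0.058 m and y of sprue in the frame of bay_rack between -0.05 and -0.026 m) or (y of sprue_pad in the frame of store_rack between -0.058 and -0.018 m and y of sprue in the frame of bay_rack between 0.026 and 0.05 m) or (y of sprue_pad in the frame of store_rack between -0.134 and -0.094 m and y of sprue in the frame of bay_rack between 0.102 and 0.126 m)) and x of sprue in the frame of bay_rack between -0.012 and 0.012 m and z of sprue in the frame of bay_rack between 0.006 and 0.014 m and angle between each of sprue, riser, block, neck's own z axis and vertical below 0.1 rad and linear speed of each of sprue, riser, block, neck below 0.02 m/s and angular speed of each of sprue, riser, block, neck below 0.2 rad/s and ((y of riser_pad in the frame of store_rack between 0.094 and 0.134 m and y of riser in the frame of bay_rack between -0.126 and -0.102 m) or (y of riser_pad in the frame of store_rack between 0.018 and 0.058 m and y of riser in the frame of bay_rack between -0.05 and -0.026 m) or (y of riser_pad in the frame of store_rack between -0.058 and -0.018 m and y of riser in the frame of bay_rack between 0.026 and 0.05 m) or (y of riser_pad in the frame of store_rack between -0.134 and -0.094 m and y of riser in the frame of bay_rack between 0.102 and 0.126 m)) and x of riser in the frame of bay_rack between -0.012 and 0.012 m and z of riser in the frame of bay_rack between 0.006 and 0.014 m and ((y of block_pad in the frame of store_rack between 0.094 and 0.134 m and y of block in the frame of bay_rack between -0.126 and -0.102 m) or (y of block_pad in the frame of store_rack between 0.018 and 0.058 m and y of block in the frame of bay_rack between -0.05 and -0.026 m) or (y of block_pad in the frame of store_rack between -0.058 and -0.018 m and y of block in the frame of bay_rack between 0.026 and 0.05 m) or (y of block_pad in the frame of store_rack between -0.134 and -0.094 m and y of block in the frame of bay_rack between 0.102 and 0.126 m)) and x of block in the frame of bay_rack between -0.012 and 0.012 m and z of block in the frame of bay_rack between 0.006 and 0.014 m and ((y of neck_pad in the frame of store_rack between 0.094 and 0.134 m and y of neck in the frame of bay_rack between -0.126 and -0.102 m) or (y of neck_pad in the frame of store_rack between 0.018 and 0.058 m and y of neck in the frame of bay_rack between -0.05 and -0.026 m) or (y of neck_pad in the frame of store_rack between -0.058 and -0.018 m and y of neck in the frame of bay_rack between 0.026 and 0.05 m) or (y of neck_pad in the frame of store_rack between -0.134 and -0.094 m and y of neck in the frame of bay_rack between 0.102 and 0.126 m)) and x of neck in the frame of bay_rack between -0.012 and 0.012 m and z of neck in the frame of bay_rack between 0.006 and 0.014 m); the robot touches nothing.
It fails at once if the sprue pattern is tipped over (more than 0.6 rad) (angle between sprue's own z axis and vertical above 0.6 rad).
It fails at once if the riser pattern is tipped over (more than 0.6 rad) (angle between riser's own z axis and vertical above 0.6 rad).
It fails at once if the block pattern is tipped over (more than 0.6 rad) (angle between block's own z axis and vertical above 0.6 rad).
It fails at once if the neck pattern is tipped over (more than 0.6 rad) (angle between neck's own z axis and vertical above 0.6 rad).
It also fails if it takes over 96 s, if anything falls off the work surface, if the arm or the gripper's body presses on something with over 40 N, if the wrist force passes 120 N, or if a joint passes its speed limit or range.

## Working session

There is one attempt and no reset: what is moved stays moved. The work goes in short steps, Python scripts to look and compute and a shell command to move; the robot and the scene stay as the last step left them, time stands still between calls to the robot, and variables do not carry over. Pictures are saved under pics/ and viewed, and the job is handed in when it is done.

```bash
ls -la; mkdir -p pics; python3 - <<'E'
from cell import arm, optics
import cv2
print(arm.observe())
for n in ("scene","side","wrist"):
    im=optics.get_image(n); cv2.imwrite(f"pics/{n}0.png",im[:,:,::-1])
    print(n,optics.camera_info(n))
    for t in ("sprue","riser","block","neck","sprue_pad","riser_pad","block_pad","neck_pad","store_rack","bay_rack"):
        print(n,t,[(round(d['score'],2),[round(float(v)) for v in d['location']]) for d in optics.pinpoint(n,t)] if n!="wrist" else "")
print(arm.observe()['clock'])
E
```

```text
total 12
drwxr-xr-x  3 agent agent 4096 Dec  6 17:56 .
drwxr-xr-x 23 root  root  4096 Dec  6 17:56 ..
drwxr-xr-x  2 agent agent 4096 Dec  6 17:56 pics
{'clock': 0.0, 'joints': array([-1.41456114,  0.43519149,  0.02497728,  1.57410933, -0.01159594,
        1.13398377, -0.07510025]), 'dq': array([-0.00047019,  0.0004185 , -0.00074406, -0.00016098,  0.00107418,
       -0.00217883,  0.00074812]), 'joint_efforts': array([ 9.61826336e-04, -6.67871904e+01,  9.86006297e-01, -3.14460218e+01,
       -6.02407311e-02,  4.29772201e-02,  1.88463505e-04]), 'position': array([0.15990342, 0.60369058, 0.23995983]), 'ee_rot': array([-4.05548946e-01, -3.11525063e+00,  2.42845593e-03]), 'force': array([0.20967557, 0.70042989, 0.18661649]), 'ft_torque': array([-0.00519711,  0.01474593,  0.00853289]), 'width': 0.998544607153959}
scene {'fx': 428.4611423229986, 'fy': 428.4611423229986, 'cx': 275.91036060430594, 'cy': 213.30391324153558, 'k1': 0.018749958593340416, 'R': array([[ 0.02950342,  0.99954316, -0.00655874],
       [ 0.77468653, -0.02701184, -0.63176826],
       [-0.63165681,  0.01355835, -0.7751295
[... 1007 characters left out ...]
[(0.55, [270, 195]), (0.15, [221, 232])]
side block_pad [(0.88, [158, 264]), (0.32, [236, 215])]
side neck_pad [(0.85, [198, 244])]
side store_rack [(0.93, [216, 234])]
side bay_rack [(0.76, [370, 250])]
wrist {'fx': 355.7083446610687, 'fy': 355.7083446610687, 'cx': 277.5085003098762, 'cy': 213.48470182340068, 'k1': -0.03738648700816735, 'R': array([[ 0.25621754,  0.96661746,  0.00180268],
       [ 0.91957139, -0.24432111,  0.30772659],
       [ 0.29789433, -0.07718726, -0.95147312]]), 't': array([-0.62538161, -0.03813463,  0.39086109])}
wrist sprue 
wrist riser 
wrist block 
wrist neck 
wrist sprue_pad 
wrist riser_pad 
wrist block_pad 
wrist neck_pad 
wrist store_rack 
wrist bay_rack 
1.15
```

View pics/scene0.png

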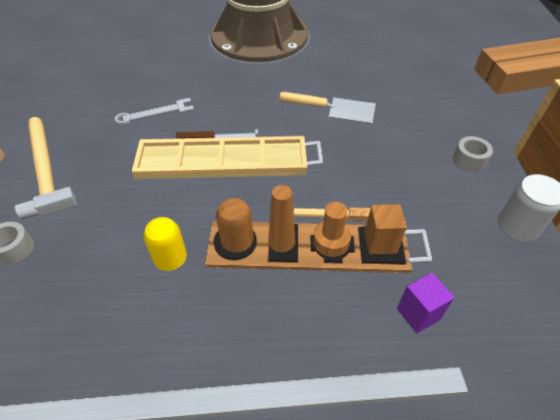

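View pics/side0.png

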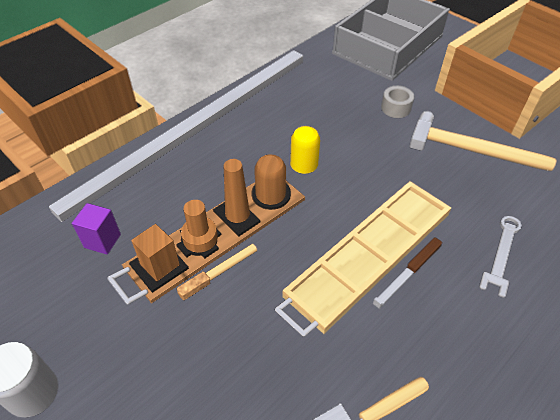

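View pics/wrist0.png

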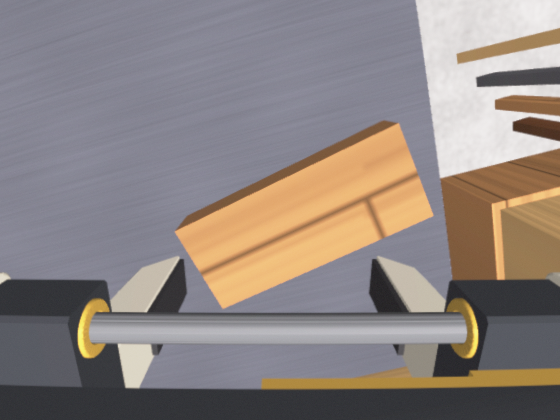

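```bash
cat > h.py <<'E'
import numpy as np, cv2
from scipy.optimize import least_squares
from cell import arm, optics
def proj(ci,X):
    X=np.atleast_2d(X); c=X@np.array(ci['R']).T+np.array(ci['t']); s=c[:,:2]/c[:,2:]
    r2=(s**2).sum(1,keepdims=True); s=s*(1+ci['k1']*r2)
    return s*[ci['fx'],ci['fy']]+[ci['cx'],ci['cy']]
def ray(ci,p):
    d=(np.array(p,float)-[ci['cx'],ci['cy']])/[ci['fx'],ci['fy']]; s=d.copy()
    for _ in range(20): s=d/(1+ci['k1']*(s@s))
    R=np.array(ci['R']); return -R.T@np.array(ci['t']), R.T@np.append(s,1)
def atz(ci,p,z):
    o,d=ray(ci,p); return o+d*(z-o[2])/d[2]
def tri(L):
    f=lambda X: np.concatenate([proj(c,X)[0]-p for c,p in L])
    r=least_squares(f,atz(L[0][0],L[0][1],0.02)); return r.x, np.abs(r.fun).max()
def rackpts(x,y,a,pts):
    c,s=np.cos(a),np.sin(a); P=np.array(pts,float)
    return np.c_[x+c*P[:,0]-s*P[:,1], y+s*P[:,0]+c*P[:,1], P[:,2]]
E
python3 - <<'E'
from h import *
S=optics.camera_info('scene');D=optics.camera_info('side')
dat=dict(sprue=([283,242],[240,213]),riser=([236,240],[270,198]),block=([380,240],[161,268]),neck=([331,244],[201,239]),
 sprue_pad=([284,244],[240,216]),block_pad=([376,247],[158,264]),neck_pad=([332,242],[198,244]),store=([309,245],[216,234]),bay=([225,162],[370,250]))
for k,(a,b) in dat.items(): print(k,*[np.round(v,4) for v in tri([(S,a),(D,b)])])
for n,(x0,y0,x1,y1) in dict(scene=(100,110,460,290),side=(90,130,470,350)).items():
    im=cv2.imread(f'pics/{n}0.png')[y0:y1,x0:x1]
    k=800/(x1-x0) if (y1-y0)*800/(x1-x0)<600 else 600/(y1-y0)
    cv2.imwrite(f'pics/{n}0c.png',cv2.resize(im,None,fx=k,fy=k,interpolation=cv2.INTER_CUBIC)); print(k)
E
```

```text
sprue [0.6567 0.0321 0.0146] 1.5718
riser [ 0.6484 -0.0371  0.008 ] 1.6818
block [0.6595 0.1872 0.0143] 0.7802
neck [0.6619 0.109  0.0115] 0.2534
sprue_pad [0.656  0.0336 0.0082] 1.7032
block_pad [0.6705 0.1825 0.0099] 2.5331
neck_pad [0.658  0.1144 0.0091] 1.8157
store [0.6577 0.0782 0.0022] 1.5811
bay [ 0.4608 -0.0702  0.0036] 2.2718
2.2222222222222223
2.1052631578947367
```

View pics/scene0c.png

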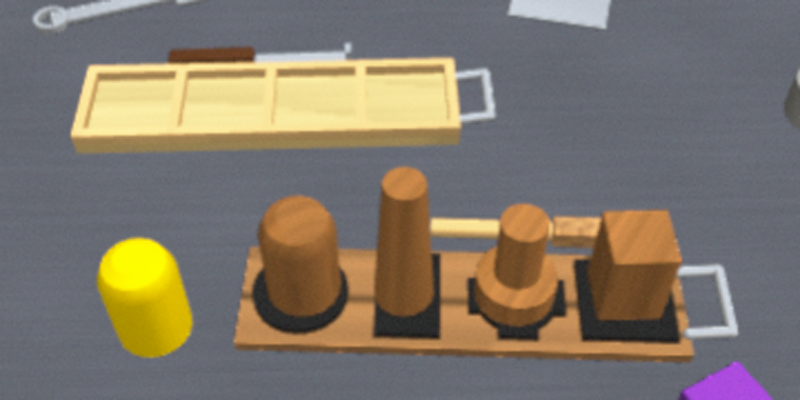

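View pics/side0c.png

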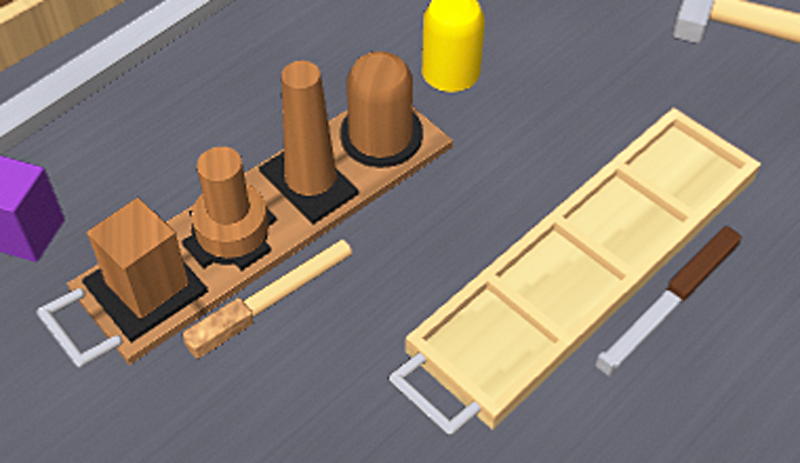

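```bash
python3 - <<'E'
from h import *
S=optics.camera_info('scene');D=optics.camera_info('side')
cs=lambda p:(np.array(p)+.5)*360/800-.5+[100,110]
cd=lambda p:(np.array(p)+.5)*380/800-.5+[90,130]
def fit(obs,z,x0):
    def f(v):
        r=[]
        for ci,p,(sx,sy) in obs: r.append(proj(ci,rackpts(*v[:3],[[sx*.042,sy*.156,v[3]]]))[0]-p)
        return np.concatenate(r)
    r=least_squares(f,[*x0,z]); print(np.round(r.x,4),np.round(r.fun.reshape(-1,2),1).tolist()); return r.x
b=[(S,cs((89,66)),(-1,-1)),(S,cs((455,60)),(-1,1)),(S,cs((460,131)),(1,1)),(S,cs((75,139)),(1,-1)),
 (D,cd((676,109)),(1,-1)),(D,cd((760,163)),(-1,-1)),(D,cd((410,345)),(1,1)),(D,cd((490,418)),(-1,1))]
fit(b,.02,(.46,-.07,0))
s=[(S,cs((247,249)),(-1,-1)),(S,cs((238,345)),(1,-1)),(S,cs((691,352)),(1,1)),
 (D,cd((452,143)),(-1,-1)),(D,cd((130,352)),(-1,1)),(D,cd((73,285)),(1,1))]
v=fit(s,.01,(.66,.08,0))
print(rackpts(*v[:3],[[0,y,.016] for y in(.114,.038,-.038,-.114)]).round(4))
print('sprue top',tri([(S,cs((405,183))),(D,cd((301,73)))]))
print('neck top',tri([(S,cs((525,220))),(D,cd((220,161)))]))
A=[(605,213),(670,211),(680,262),(600,264)];B=[(184,242),(134,282),(88,235),(138,199)]
B=[(138,199)]*0+[(184,242),(134,282),(88,235),(138,199)]
for a,bb in zip(A,B): print('try',tri([(S,cs(a)),(D,cd(bb))]), atz(S,cs(a),.082),atz(D,cd(bb),.082))
E
```

```text
[ 0.4567 -0.0712 -0.0013  0.0174] [[0.7, 1.1], [-0.2, -0.0], [0.8, -0.9], [-1.1, -0.3], [-1.1, 0.6], [0.4, 1.6], [-1.8, -2.4], [2.3, 0.5]]
[ 0.6595  0.072  -0.0586  0.0087] [[0.4, -0.4], [-2.4, 0.0], [1.1, 1.4], [1.6, -1.9], [0.4, 3.5], [-1.5, -0.7]]
[[ 0.6662  0.1858  0.016 ]
 [ 0.6617  0.11    0.016 ]
 [ 0.6573  0.0341  0.016 ]
 [ 0.6528 -0.0418  0.016 ]]
sprue top (array([0.65825975, 0.03252257, 0.13111959]), np.float64(0.16130287487845862))
neck top (array([0.66081596, 0.10906042, 0.09577679]), np.float64(0.2951650623980129))
try (array([0.63785382, 0.16514137, 0.07437784]), np.float64(1.321203248188226)) [0.64509847 0.16458598 0.082     ] [0.63201057 0.16583169 0.082     ]
try (array([0.63627798, 0.20880735, 0.07287086]), np.float64(1.6644668466313988)) [0.64488739 0.20742635 0.082     ] [0.629192   0.20909052 0.082     ]
try (array([0.68469572, 0.20707629, 0.0784873 ]), np.float64(0.7928637295952399)) [0.68693787 0.20469154 0.082     ] [0.68252111 0.20898175 0.082     ]
try (array([0.68550282, 0.15992024, 0.07767205]), np.float64(3.522652338709122)) [0.68680061 0.15427488 0.082     ] [0.68413929 0.16630597 0.082     ]
```

```bash
python3 -m creep '[{"translation":[0,0,-0.01],"rot":[0,0,6.83],"jaw":0.0918},{"translation":[0,0,-0.01],"rot":[0,0,6.83],"jaw":0.0918},{"translation":[0,0,-0.01],"rot":[0,0,6.83],"jaw":0.0918},{"translation":[0,0,-0.01],"rot":[0,0,6.83],"jaw":0.0918},{"translation":[0,0,-0.01],"rot":[0,0,6.83],"jaw":0.0918},{"translation":[0,0,-0.01],"rot":[0,0,6.83],"jaw":0.0918},{"translation":[0,0,-0.01],"rot":[0,0,6.83],"jaw":0.0918},{"translation":[0,0,-0.01],"rot":[0,0,6.83],"jaw":0.0918},{"translation":[0,0,-0.01],"rot":[0,0,6.83],"jaw":0.0918},{"translation":[0,0,0],"rot":[0,0,6.83],"jaw":0.0918},{"translation":[0,0,0],"rot":[0,0,6.83],"jaw":0.0918},{"translation":[0,0,0],"rot":[0,0,0],"jaw":0.0918}]' 20
cat >> h.py <<'E'
from scipy.spatial.transform import Rotation as Ro
def st():
    o=arm.observe(); R=Ro.from_rotvec(o['ee_rot']).as_matrix()
    print('t',round(o['clock'],2),'pos',np.round(o['position'],4),'yaw(tool y) deg',round(np.degrees(np.arctan2(R[1,1],R[0,1])),2),'tilt',np.round(np.degrees(np.arccos(-R[2,2])),2),'w',round(o['width']*91.8,1),'F',np.round(o['force'],1),'j',np.round(o['joints'],2))
    return o,R
def need(*X):
    o,R=st()
    for x in X: print('tool delta mm',np.round(1000*R.T@(np.array(x)-o['position']),1))
E
python3 -c "
from h import *; need([.66,.055,.33])"
```

```text
clock: 2.15
position: [0.1598, 0.6043, 0.3309]
ee_rot: [-2.227, -2.216, -0.001]
force: [0.8, -0.8, -0.3]
width: 1.005
t 2.15 pos [0.1598 0.6043 0.3309] yaw(tool y) deg -0.28 tilt 0.02 w 92.2 F [ 0.8 -0.8 -0.3] j [-1.61  0.38  0.32  1.45 -0.12  1.33 -1.29]
tool delta mm [-546.9  502.8    0.8]
```

```bash
python3 -m creep '[{"translation":[-0.025,0.023,0],"rot":[0,0,0],"jaw":0.0918},{"translation":[-0.025,0.023,0],"rot":[0,0,0],"jaw":0.0918},{"translation":[-0.025,0.023,0],"rot":[0,0,0],"jaw":0.0918},{"translation":[-0.025,0.023,0],"rot":[0,0,0],"jaw":0.0918},{"translation":[-0.025,0.023,0],"rot":[0,0,0],"jaw":0.0918},{"translation":[-0.025,0.023,0],"rot":[0,0,0],"jaw":0.0918},{"translation":[-0.025,0.023,0],"rot":[0,0,0],"jaw":0.0918},{"translation":[-0.025,0.023,0],"rot":[0,0,0],"jaw":0.0918},{"translation":[-0.025,0.023,0],"rot":[0,0,0],"jaw":0.0918},{"translation":[-0.025,0.023,0],"rot":[0,0,0],"jaw":0.0918},{"translation":[-0.025,0.023,0],"rot":[0,0,0],"jaw":0.0918},{"translation":[0,0,0],"rot":[0,0,0],"jaw":0.0918}]'
python3 -c "
from h import *; need([.66,.055,.33])"
```

```text
clock: 3.15
position: [0.4181, 0.3229, 0.3313]
ee_rot: [2.224, 2.214, 0.001]
force: [-0.3, -1.1, 1.0]
width: 1.0
t 3.15 pos [0.4181 0.3229 0.3313] yaw(tool y) deg -0.25 tilt 0.19 w 91.8 F [-0.3 -1.1  1. ] j [-1.15  0.21  0.48  1.7  -0.1   1.26 -0.65]
tool delta mm [-266.8  243.1    2.5]
```

```bash
python3 -m creep '[{"translation":[-0.0245,0.022,0],"rot":[0,0,0],"jaw":0.0918},{"translation":[-0.0245,0.022,0],"rot":[0,0,0],"jaw":0.0918},{"translation":[-0.0245,0.022,0],"rot":[0,0,0],"jaw":0.0918},{"translation":[-0.0245,0.022,0],"rot":[0,0,0],"jaw":0.0918},{"translation":[-0.0245,0.022,0],"rot":[0,0,0],"jaw":0.0918},{"translation":[-0.0245,0.022,0],"rot":[0,0,0],"jaw":0.0918},{"translation":[-0.0245,0.022,0],"rot":[0,0,0],"jaw":0.0918},{"translation":[-0.0245,0.022,0],"rot":[0,0,0],"jaw":0.0918},{"translation":[-0.0245,0.022,0],"rot":[0,0,0],"jaw":0.0918},{"translation":[-0.0245,0.022,0],"rot":[0,0,0],"jaw":0.0918},{"translation":[-0.0245,0.022,0],"rot":[0,0,0],"jaw":0.0918},{"translation":[0,0,0],"rot":[0,0,0],"jaw":0.0918}]'
cat > shot.py <<'E'
from h import *; import sys, json
st(); n=sys.argv[1]; W=optics.camera_info('wrist'); im=optics.get_image('wrist'); cv2.imwrite(f'pics/{n}.png',cv2.resize(im[:,:,::-1],None,fx=800/560,fy=800/560,interpolation=cv2.INTER_CUBIC))
json.dump({k:(v.tolist() if hasattr(v,'tolist') else v) for k,v in W.items()},open(f'pics/{n}.json','w'))
for t in sys.argv[2:]:
    print(t,[(round(d['score'],2),[round(float(v),1) for v in d['location']]) for d in optics.pinpoint('wrist',t)])
E
python3 shot.py w1 sprue riser block neck sprue_pad riser_pad block_pad neck_pad store_rack
```

```text
clock: 4.15
position: [0.6578, 0.0529, 0.3301]
ee_rot: [2.222, 2.216, -0.004]
force: [-1.6, -0.7, -0.3]
width: 1.003
t 4.15 pos [0.6578 0.0529 0.3301] yaw(tool y) deg -0.16 tilt 0.26 w 92.1 F [-1.6 -0.7 -0.3] j [-0.54  0.48  0.6   1.37 -0.27  1.37  0.07]
sprue [(0.72, [277.4, 181.7]), (0.2, [268.8, 234.6])]
riser [(0.73, [287.3, 292.9]), (0.57, [270.1, 231.4]), (0.41, [277.6, 179.0])]
block [(0.71, [375.7, 26.2])]
neck [(0.87, [276.8, 120.5])]
sprue_pad [(0.92, [276.2, 175.8])]
riser_pad []
block_pad []
neck_pad []
store_rack [(0.69, [281.5, 148.3])]
```

View pics/w1.png

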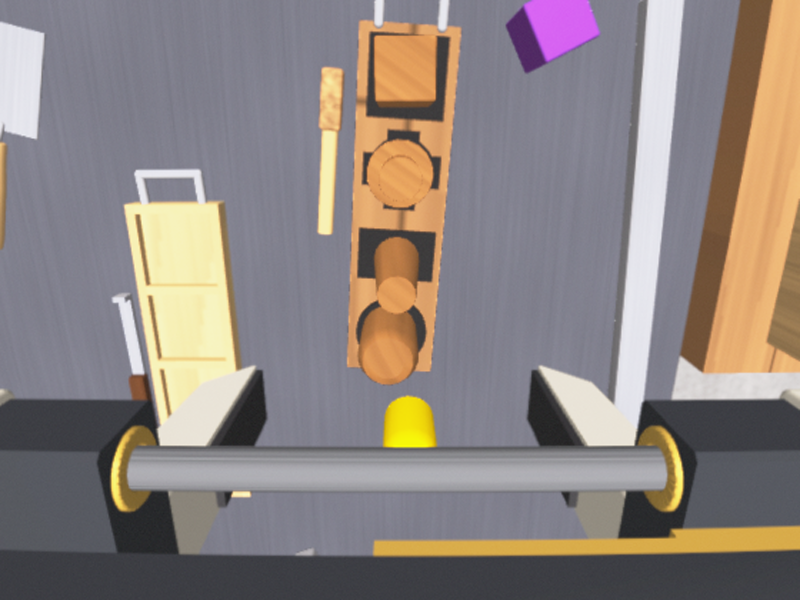

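```bash
cat > fit1.py <<'E'
from h import *; import json
S=optics.camera_info('scene');D=optics.camera_info('side');W=json.load(open('pics/w1.json'))
cs=lambda p:(np.array(p)+.5)*360/800-.5+[100,110]
cd=lambda p:(np.array(p)+.5)*380/800-.5+[90,130]
cw=lambda p:(np.array(p)+.5)*.7-.5
def fit(obs,z,x0,fixz=None):
    def f(v):
        zz=v[3] if fixz is None else fixz
        r=[proj(ci,rackpts(*v[:3],[[sx*.042,sy*.156,zz]]))[0]-p for ci,p,(sx,sy) in obs]
        return np.concatenate(r)
    r=least_squares(f,[*x0,z],loss='soft_l1'); print(np.round(r.x,4),np.round(r.fun.reshape(-1,2),1).tolist()); return r.x
s=[(S,cs((247,249)),(-1,-1)),(S,cs((238,345)),(1,-1)),(S,cs((691,352)),(1,1)),
 (D,cd((452,143)),(-1,-1)),(D,cd((130,352)),(-1,1)),(D,cd((73,285)),(1,1))]
w=[(W,cw((360,22)),(-1,1)),(W,cw((461,28)),(1,1)),(W,cw((347,368)),(-1,-1)),(W,cw((431,371)),(1,-1))]
if __name__=='__main__':
    v=fit(s+w,.01,(.66,.08,0)); v=fit(w,.01,(.66,.08,0),.01)
    print(rackpts(*v[:3],[[0,y,.016] for y in(.114,.038,-.038,-.114)]).round(4))
    for n,a,b,c in (('sprue',(405,183),(301,73),(397,294)),('neck',(525,220),(220,161),(400,173))):
        print(n,tri([(S,cs(a)),(D,cd(b)),(W,cw(c))]),tri([(S,cs(a)),(D,cd(b))])[0], atz(W,cw(c),.131 if n=='sprue' else .094))
    for c in ((374,36),(438,37),(436,108),(375,104)): print('block corner',atz(W,cw(c),.082))
E
python3 fit1.py
```

```text
[ 0.6599  0.0725 -0.062   0.0077] [[0.9, -0.1], [-2.1, 0.3], [1.3, 2.3], [1.3, -1.3], [-0.1, 3.7], [-1.9, -0.6], [-0.8, 0.0], [-0.5, 0.5], [0.3, -0.4], [-0.2, 0.6]]
[ 0.6603  0.0727 -0.0636  0.01  ] [[-0.4, -0.7], [0.3, -0.0], [0.2, 0.1], [-0.1, 1.2]]
[[ 0.6675  0.1865  0.016 ]
 [ 0.6627  0.1107  0.016 ]
 [ 0.6579  0.0348  0.016 ]
 [ 0.653  -0.041   0.016 ]]
sprue (array([0.65819429, 0.03301891, 0.13093353]), np.float64(0.5155525758730732)) [0.65825975 0.03252257 0.13111959] [0.65822973 0.03355823 0.131     ]
neck (array([0.66050951, 0.11178208, 0.09566987]), np.float64(2.4763733100720344)) [0.66081596 0.10906042 0.09577679] [0.66072705 0.11417841 0.094     ]
block corner [0.64278875 0.20692952 0.082     ]
block corner [0.68747265 0.20620192 0.082     ]
block corner [0.68692975 0.15929151 0.082     ]
block corner [0.6428299  0.16212378 0.082     ]
```

```bash
python3 -m creep '[{"translation":[-0.018,-0.025,0],"rot":[0,0,0],"jaw":0.0918},{"translation":[-0.018,-0.025,0],"rot":[0,0,0],"jaw":0.0918},{"translation":[-0.018,-0.025,0],"rot":[0,0,0],"jaw":0.0918},{"translation":[-0.018,-0.025,0],"rot":[0,0,0],"jaw":0.0918},{"translation":[-0.018,-0.025,0],"rot":[0,0,0],"jaw":0.0918},{"translation":[-0.018,-0.025,0],"rot":[0,0,0],"jaw":0.0918},{"translation":[-0.018,-0.025,0],"rot":[0,0,0],"jaw":0.0918},{"translation":[-0.018,-0.025,0],"rot":[0,0,0],"jaw":0.0918},{"translation":[0,0,0],"rot":[0,0,0],"jaw":0.0918},{"translation":[0,0,0],"rot":[0,0,0],"jaw":0.0918}]'
python3 shot.py w2 bay_rack
```

```text
clock: 5.48
position: [0.4545, -0.0848, 0.3314]
ee_rot: [-2.222, -2.22, -0.004]
force: [0.7, 1.3, -0.4]
width: 1.0
t 5.48 pos [ 0.4545 -0.0848  0.3314] yaw(tool y) deg -0.05 tilt 0.14 w 91.8 F [ 0.7  1.3 -0.4] j [-0.54  0.08  0.67  1.84 -0.05  1.23  0.15]
bay_rack [(0.92, [279.3, 153.8])]
```

View pics/w2.png

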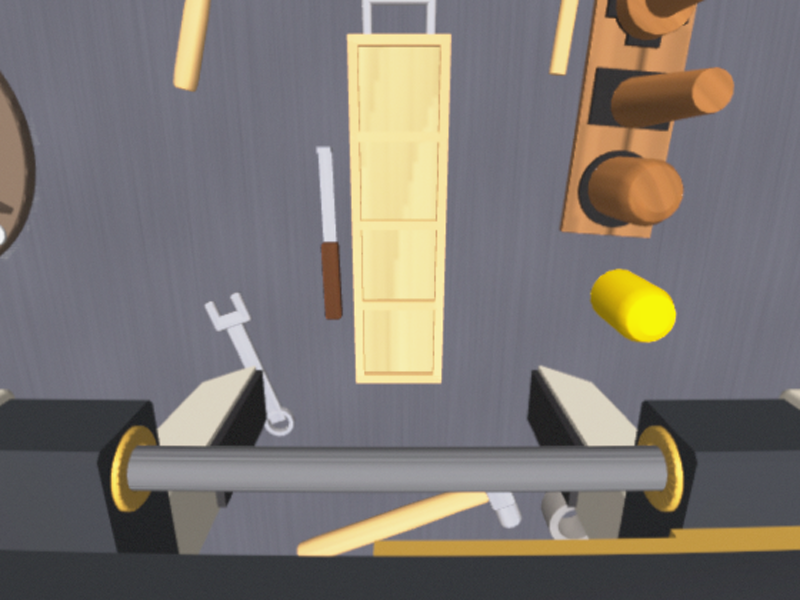

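```bash
python3 - <<'E'
from fit1 import *
V=json.load(open('pics/w2.json'))
w=[(V,cw((347,34)),(-1,1)),(V,cw((451,34)),(1,1)),(V,cw((356,382)),(-1,-1)),(V,cw((441,382)),(1,-1))]
b=[(S,cs((89,66)),(-1,-1)),(S,cs((455,60)),(-1,1)),(S,cs((460,131)),(1,1)),(S,cs((75,139)),(1,-1)),
 (D,cd((676,109)),(1,-1)),(D,cd((760,163)),(-1,-1)),(D,cd((410,345)),(1,1)),(D,cd((490,418)),(-1,1))]
for v in (fit(w,.02,(.46,-.07,0),.02),fit(w+b,.02,(.46,-.07,0))):
  print(rackpts(*v[:3],[[0,y,.01] for y in(-.114,-.038,.038,.114)]).round(4))
print('riser axis at dome ~', atz(V,cw((640,190)),.085),'sprue',atz(V,cw((713,90)),.131), tri([(V,cw((713,90))),(W,cw((397,294)))]))
print('riser base L/R edges via w1', atz(W,cw((358,372)),.04))
need([.665,.184,.24])
E
```

```text
[ 0.4571 -0.0716 -0.0013  0.02  ] [[0.2, -0.4], [-0.2, -0.3], [0.1, 0.5], [-0.1, 0.5]]
[ 0.4571 -0.0716 -0.0016  0.0179] [[0.4, -0.0], [-0.3, 0.1], [0.1, -0.2], [-0.2, -0.2], [0.4, 1.0], [-0.4, -0.1], [0.6, -0.9], [-1.4, -0.3], [-1.1, 0.2], [0.4, 1.1], [-1.9, -2.9], [2.3, 0.0]]
[[ 0.4569 -0.1856  0.01  ]
 [ 0.457  -0.1096  0.01  ]
 [ 0.4571 -0.0336  0.01  ]
 [ 0.4572  0.0424  0.01  ]]
[[ 0.4569 -0.1856  0.01  ]
 [ 0.457  -0.1096  0.01  ]
 [ 0.4571 -0.0336  0.01  ]
 [ 0.4573  0.0424  0.01  ]]
riser axis at dome ~ [ 0.64021548 -0.0346433   0.085     ] sprue [0.65761994 0.03266666 0.131     ] (array([0.65834665, 0.03294301, 0.12956627]), np.float64(0.1726649230976136))
riser base L/R edges via w1 [ 0.62156146 -0.0702143   0.04      ]
t 5.58 pos [ 0.456  -0.0833  0.3311] yaw(tool y) deg 0.1 tilt 0.07 w 91.6 F [ 0.7 -0.6 -0.3] j [-0.54  0.08  0.67  1.84 -0.06  1.23  0.15]
tool delta mm [266.9 209.4  91.5]
```

```bash
python3 - <<'E'
from fit1 import *
V=json.load(open('pics/w2.json'))
th=np.linspace(0,2*np.pi,60)
tiles=[]
for nm,ci,f,k in (('w1',W,'w1',800/560),('w2',V,'w2',800/560),('scene',S,'scene0',1),('side',D,'side0',1)):
    im=cv2.imread(f'pics/{f}.png')
    if k==1: im=cv2.resize(im,None,fx=2,fy=2,interpolation=cv2.INTER_CUBIC); k=2
    for (x,y,r,zs) in ((.653,-.041,.026,(.016,.078)),(.658,.033,None,None),(.6606,.1115,.016,(.094,)),(.6606,.1115,.028,(.016,.038))):
        L=[(r,z) for z in zs] if r else [(.021,.016),(.014,.131)]
        for r_,z in L:
            p=proj(ci,np.c_[x+r_*np.cos(th),y+r_*np.sin(th),0*th+z])
            cv2.polylines(im,[np.int32((p+.5)*k-.5)],True,(0,255,0),1)
    c=np.int32((proj(ci,[.657,.035,.05])[0]+.5)*k)
    x0=max(0,c[0]-200);y0=max(0,c[1]-150); t=im[y0:y0+300,x0:x0+400]; t=cv2.copyMakeBorder(t,0,300-t.shape[0],0,400-t.shape[1],0); tiles.append(t)
cv2.imwrite('pics/ov1.png',np.vstack([np.hstack(tiles[:2]),np.hstack(tiles[2:])]))
E
```

```text
(no output)
```

View pics/ov1.png

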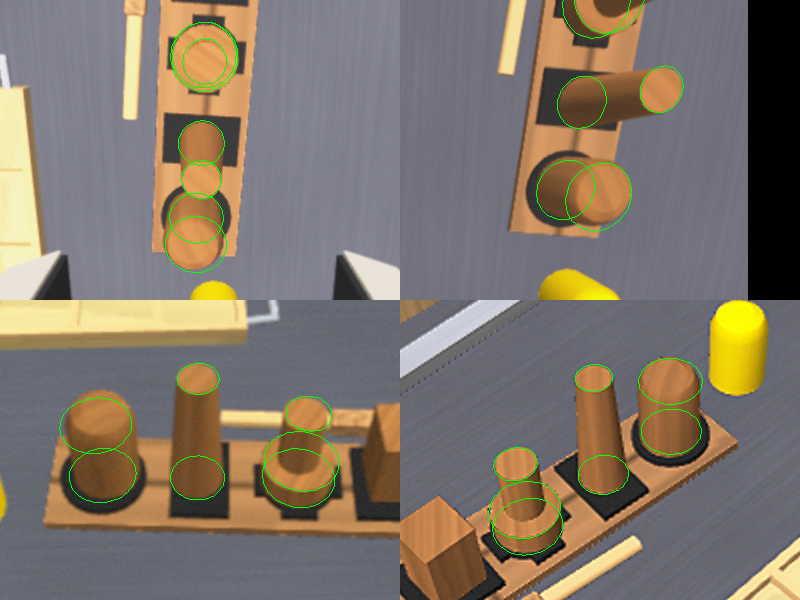

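```bash
python3 -m creep '[{"translation":[0.0056,0.0246,0.0164],"rot":[0,0,0],"jaw":0.0918},{"translation":[0.0056,0.0246,0.0164],"rot":[0,0,0],"jaw":0.0918},{"translation":[0.0056,0.0246,0.0164],"rot":[0,0,0],"jaw":0.0918},{"translation":[0.0056,0.0246,0.0164],"rot":[0,0,0],"jaw":0.0918},{"translation":[0.0056,0.0246,0.0164],"rot":[0,0,0],"jaw":0.0918},{"translation":[0.0056,0.0246,0.0164],"rot":[0,0,0],"jaw":0.0918},{"translation":[0.0056,0.0246,0.0164],"rot":[0,0,0],"jaw":0.0918},{"translation":[0.0056,0.0246,0.0164],"rot":[0,0,0],"jaw":0.0918},{"translation":[0,0,0],"rot":[0,0,0],"jaw":0.0918},{"translation":[0,0,0],"rot":[0,0,0],"jaw":0.0918}]'
python3 -c "
from h import *; need([.653,-.038,.055])"
```

```text
clock: 6.42
position: [0.6529, -0.0374, 0.1967]
ee_rot: [-2.216, -2.224, 0.005]
force: [-1.1, -1.0, 0.4]
width: 1.001
t 6.42 pos [ 0.6529 -0.0374  0.1967] yaw(tool y) deg 0.2 tilt 0.21 w 91.9 F [-1.1 -1.   0.4] j [-0.4   0.57  0.6   1.58 -0.34  1.1   0.28]
tool delta mm [ -0.5   0.7 141.7]
```

```bash
python3 -m creep '[{"translation":[0,0,0.025],"rot":[0,0,0],"jaw":0.0918},{"translation":[0,0,0.025],"rot":[0,0,0],"jaw":0.0918},{"translation":[0,0,0.025],"rot":[0,0,0],"jaw":0.0918},{"translation":[0,0,0.025],"rot":[0,0,0],"jaw":0.0918},{"translation":[0,0,0.022],"rot":[0,0,0],"jaw":0.0918},{"translation":[0,0,0.02],"rot":[0,0,0],"jaw":0.0918},{"translation":[0,0,0],"rot":[0,0,0],"jaw":0.07},{"translation":[0,0,0],"rot":[0,0,0],"jaw":0.06},{"translation":[0,0,0],"rot":[0,0,0],"jaw":0.05},{"translation":[0,0,0],"rot":[0,0,0],"jaw":0.04},{"translation":[0,0,0],"rot":[0,0,0],"jaw":0.03},{"translation":[0,0,0],"rot":[0,0,0],"jaw":0.03}]' 15
python3 shot.py w3
```

```text
clock: 7.42
position: [0.6528, -0.0391, 0.0587]
ee_rot: [2.22, 2.222, 0.002]
force: [-2.5, 0.0, 2.1]
width: 0.618
t 7.42 pos [ 0.6528 -0.0391  0.0587] yaw(tool y) deg 0.05 tilt 0.1 w 56.8 F [-2.5  0.   2.1] j [-0.35  0.71  0.51  1.71 -0.44  0.84  0.36]
```

View pics/w3.png

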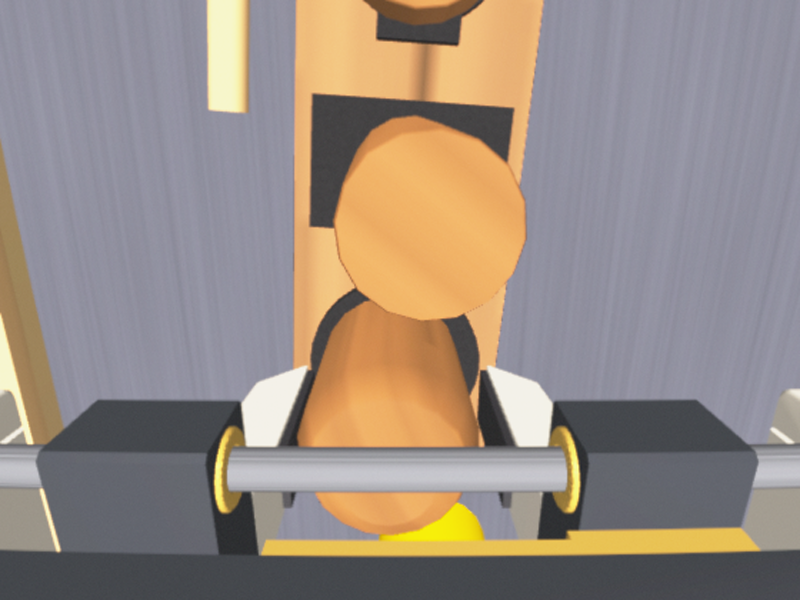

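Fingers are still closing on the riser (centred between them); let them finish and lift a little.

```bash
python3 -m creep '[{"translation":[0,0,0],"rot":[0,0,0],"jaw":0.03},{"translation":[0,0,0],"rot":[0,0,0],"jaw":0.03},{"translation":[0,0,0],"rot":[0,0,0],"jaw":0.03},{"translation":[0,0,0],"rot":[0,0,0],"jaw":0.03}]' 20
python3 -c "
from h import *; need([.457,.042,.225])"
```

```text
clock: 7.8
position: [0.6524, -0.0391, 0.0583]
ee_rot: [2.22, 2.222, 0.001]
force: [-2.8, 0.3, 6.3]
width: 0.561
t 7.8 pos [ 0.6524 -0.0391  0.0583] yaw(tool y) deg 0.04 tilt 0.05 w 51.5 F [-2.8  0.3  6.3] j [-0.35  0.71  0.51  1.71 -0.44  0.84  0.36]
tool delta mm [  81.3 -195.3 -166.8]
```

```bash
python3 -m creep '[{"translation":[0,0,-0.015],"rot":[0,0,0],"jaw":0.03},{"translation":[0,0,-0.025],"rot":[0,0,0],"jaw":0.03},{"translation":[0,0,-0.03],"rot":[0,0,0],"jaw":0.03},{"translation":[0,0,-0.03],"rot":[0,0,0],"jaw":0.03},{"translation":[0.009,-0.022,-0.01],"rot":[0,0,0],"jaw":0.03},{"translation":[0.012,-0.029,0],"rot":[0,0,0],"jaw":0.03},{"translation":[0.012,-0.029,0],"rot":[0,0,0],"jaw":0.03},{"translation":[0.012,-0.029,0],"rot":[0,0,0],"jaw":0.03},{"translation":[0.012,-0.029,0],"rot":[0,0,0],"jaw":0.03},{"translation":[0.012,-0.029,0],"rot":[0,0,0],"jaw":0.03},{"translation":[0.012,-0.029,0],"rot":[0,0,0],"jaw":0.03},{"translation":[0,0,0],"rot":[0,0,0],"jaw":0.03}]'
python3 shot.py w4
python3 -c "
from h import *; need([.457,.042,.0525])"
```

```text
clock: 8.8
position: [0.45, 0.0436, 0.1666]
ee_rot: [-2.214, -2.221, 0.004]
force: [-0.7, 0.4, -1.3]
width: 0.557
t 8.8 pos [0.45   0.0436 0.1666] yaw(tool y) deg 0.18 tilt 0.36 w 51.2 F [-0.7  0.4 -1.3] j [-0.73  0.27  0.64  2.11 -0.22  0.83  0.04]
t 8.85 pos [0.4532 0.043  0.1674] yaw(tool y) deg 0.19 tilt 0.17 w 51.4 F [ 0.   0.1 -1. ] j [-0.73  0.27  0.64  2.1  -0.22  0.83  0.05]
tool delta mm [ -1.3   4.1 114.8]
```

View pics/w4.png

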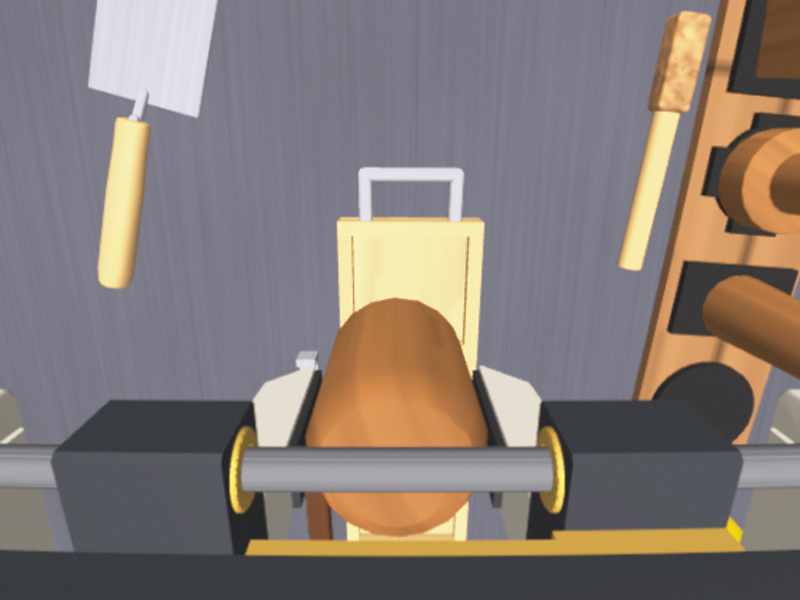

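```bash
python3 -m creep '[{"translation":[0,0,0.025],"rot":[0,0,0],"jaw":0.03},{"translation":[0,0,0.025],"rot":[0,0,0],"jaw":0.03},{"translation":[0,0,0.025],"rot":[0,0,0],"jaw":0.03},{"translation":[0,0,0.015],"rot":[0,0,0],"jaw":0.03},{"translation":[0,0,0.01],"rot":[0,0,0],"jaw":0.03},{"translation":[0,0,0.005],"rot":[0,0,0],"jaw":0.03},{"translation":[0,0,0],"rot":[0,0,0],"jaw":0.03},{"translation":[0,0,0],"rot":[0,0,0],"jaw":0.03}]'
python3 -c "
from h import *; need([.457,.0415,.0525])"
```

```text
clock: 9.52
position: [0.4569, 0.0415, 0.063]
ee_rot: [2.221, 2.221, 0.001]
force: [0.9, 0.5, -1.1]
width: 0.563
t 9.52 pos [0.4569 0.0415 0.063 ] yaw(tool y) deg 0.01 tilt 0.05 w 51.6 F [ 0.9  0.5 -1.1] j [-0.6   0.46  0.51  2.19 -0.4   0.58  0.22]
tool delta mm [ 0.   0.1 10.5]
```

```bash
python3 -m creep '[{"translation":[0,0,0.005],"rot":[0,0,0],"jaw":0.03},{"translation":[0,0,0.003],"rot":[0,0,0],"jaw":0.03},{"translation":[0,0,0.001],"rot":[0,0,0],"jaw":0.03},{"translation":[0,0,0],"rot":[0,0,0],"jaw":0.03}]'
python3 -c "
from h import *; need([.457,.0415,.0525])"
```

```text
clock: 9.85
position: [0.4561, 0.0418, 0.0535]
ee_rot: [-2.22, -2.222, -0.0]
force: [-0.5, -0.5, -1.1]
width: 0.56
t 9.85 pos [0.4561 0.0418 0.0535] yaw(tool y) deg 0.05 tilt 0.01 w 51.4 F [-0.5 -0.5 -1.1] j [-0.58  0.47  0.5   2.2  -0.42  0.56  0.23]
tool delta mm [-0.3  0.9  1. ]
```

```bash
python3 -m creep '[{"translation":[0,0,0.001],"rot":[0,0,0],"jaw":0.03},{"translation":[0,0,0.001],"rot":[0,0,0],"jaw":0.03},{"translation":[0,0,0],"rot":[0,0,0],"jaw":0.03},{"translation":[0,0,0],"rot":[0,0,0],"jaw":0.03}]'
python3 -c "
from h import *; st()"
```

```text
clock: 10.18
position: [0.4563, 0.0418, 0.0521]
ee_rot: [-2.221, -2.222, -0.001]
force: [-2.5, -0.7, 9.7]
width: 0.557
t 10.18 pos [0.4563 0.0418 0.0521] yaw(tool y) deg 0.04 tilt 0.05 w 51.2 F [-2.5 -0.7  9.7] j [-0.58  0.48  0.49  2.2  -0.43  0.56  0.23]
```

```bash
python3 -m creep '[{"translation":[0,0,0],"rot":[0,0,0],"jaw":0.065},{"translation":[0,0,0],"rot":[0,0,0],"jaw":0.0918},{"translation":[0,0,0],"rot":[0,0,0],"jaw":0.0918},{"translation":[0,0,0],"rot":[0,0,0],"jaw":0.0918},{"translation":[0,0,-0.02],"rot":[0,0,0],"jaw":0.0918},{"translation":[0,0,-0.03],"rot":[0,0,0],"jaw":0.0918},{"translation":[0,0,-0.03],"rot":[0,0,0],"jaw":0.0918},{"translation":[0,0,-0.03],"rot":[0,0,0],"jaw":0.0918},{"translation":[0,0,-0.03],"rot":[0,0,0],"jaw":0.0918},{"translation":[0,0,0],"rot":[0,0,0],"jaw":0.0918}]'
python3 shot.py w5
python3 -c "
from h import *; need([.658,.033,.2])"
```

```text
clock: 11.02
position: [0.4588, 0.0417, 0.1961]
ee_rot: [2.219, 2.219, 0.01]
force: [1.5, -0.2, -1.1]
width: 0.999
t 11.02 pos [0.4588 0.0417 0.1961] yaw(tool y) deg 0.0 tilt 0.42 w 91.7 F [ 1.5 -0.2 -1.1] j [-0.76  0.23  0.68  2.06 -0.19  0.9   0.02]
t 11.07 pos [0.4579 0.0421 0.194 ] yaw(tool y) deg 0.05 tilt 0.32 w 91.8 F [ 0.1  0.1 -0.1] j [-0.76  0.24  0.67  2.07 -0.19  0.89  0.02]
tool delta mm [ -9.2 200.1  -5. ]
```

View pics/w5.png

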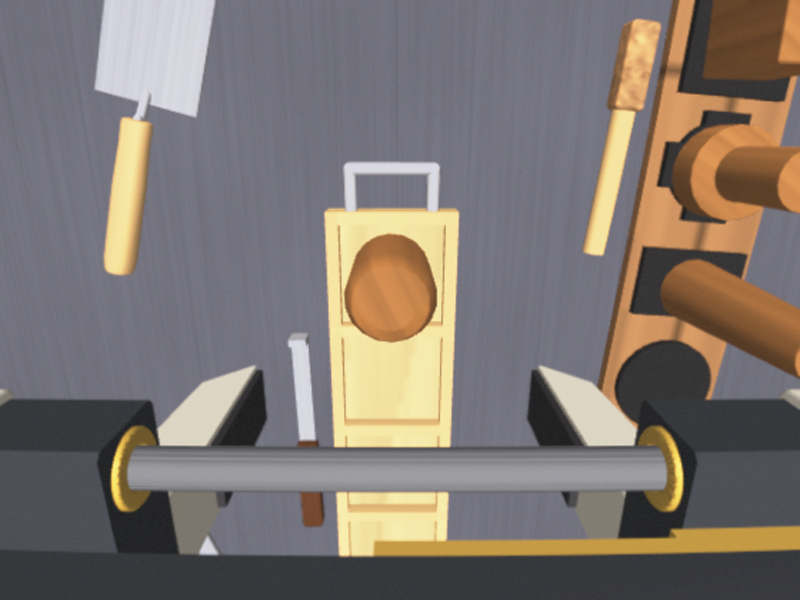

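```bash
python3 -m creep '[{"translation":[-0.0013,0.0286,-0.0007],"rot":[0,0,0],"jaw":0.0918},{"translation":[-0.0013,0.0286,-0.0007],"rot":[0,0,0],"jaw":0.0918},{"translation":[-0.0013,0.0286,-0.0007],"rot":[0,0,0],"jaw":0.0918},{"translation":[-0.0013,0.0286,-0.0007],"rot":[0,0,0],"jaw":0.0918},{"translation":[-0.0013,0.0286,-0.0007],"rot":[0,0,0],"jaw":0.0918},{"translation":[-0.0013,0.0286,-0.0007],"rot":[0,0,0],"jaw":0.0918},{"translation":[-0.0013,0.0286,-0.0007],"rot":[0,0,0],"jaw":0.0918},{"translation":[0,0,0],"rot":[0,0,0],"jaw":0.0918},{"translation":[0,0,0],"rot":[0,0,0],"jaw":0.0918},{"translation":[0,0,0],"rot":[0,0,0],"jaw":0.0918}]' 20
python3 -c "
from h import *; need([.658,.033,.089])"
```

```text
clock: 11.9
position: [0.6552, 0.0324, 0.195]
ee_rot: [-2.22, -2.22, 0.003]
force: [0.4, 0.5, -0.4]
width: 1.0
t 11.9 pos [0.6552 0.0324 0.195 ] yaw(tool y) deg 0.01 tilt 0.15 w 91.8 F [ 0.4  0.5 -0.4] j [-0.52  0.58  0.62  1.58 -0.36  1.1   0.19]
tool delta mm [  0.6   3.  105.9]
```

```bash
python3 -m creep '[{"translation":[0,0.003,0.025],"rot":[0,0,0],"jaw":0.0918},{"translation":[0,0,0.025],"rot":[0,0,0],"jaw":0.0918},{"translation":[0,0,0.025],"rot":[0,0,0],"jaw":0.0918},{"translation":[0,0,0.02],"rot":[0,0,0],"jaw":0.0918},{"translation":[0,0,0.01],"rot":[0,0,0],"jaw":0.0918},{"translation":[0,0,0],"rot":[0,0,0],"jaw":0.06},{"translation":[0,0,0],"rot":[0,0,0],"jaw":0.05},{"translation":[0,0,0],"rot":[0,0,0],"jaw":0.045}]' 20
python3 shot.py w6
```

```text
clock: 12.57
position: [0.66, 0.0327, 0.0929]
ee_rot: [2.22, 2.221, 0.002]
force: [-0.3, 1.1, 0.8]
width: 0.83
t 12.57 pos [0.66   0.0327 0.0929] yaw(tool y) deg 0.03 tilt 0.11 w 76.2 F [-0.3  1.1  0.8] j [-0.48  0.69  0.56  1.67 -0.44  0.92  0.25]
```

View pics/w6.png

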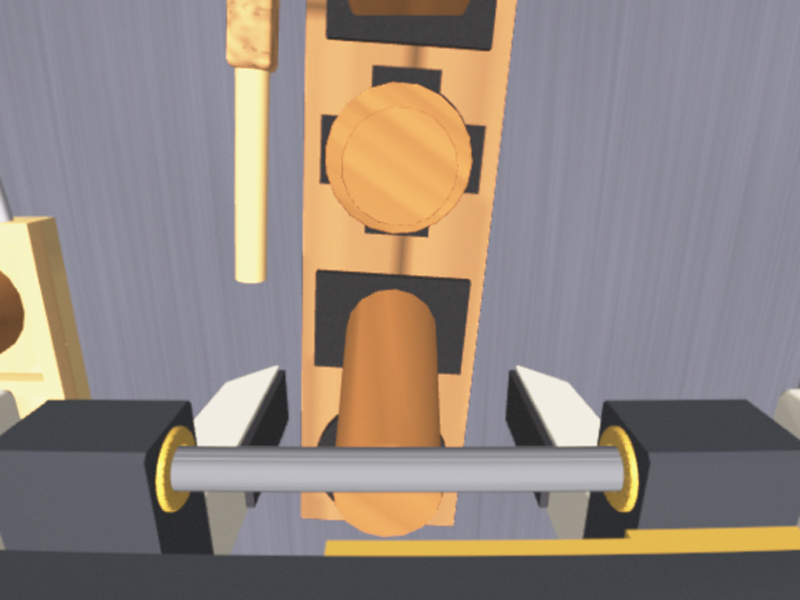

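```bash
python3 -m creep '[{"translation":[0,-0.002,0.002],"rot":[0,0,0],"jaw":0.045},{"translation":[0,0,0],"rot":[0,0,0],"jaw":0.04},{"translation":[0,0,0],"rot":[0,0,0],"jaw":0.035},{"translation":[0,0,0],"rot":[0,0,0],"jaw":0.032},{"translation":[0,0,0],"rot":[0,0,0],"jaw":0.025},{"translation":[0,0,0],"rot":[0,0,0],"jaw":0.02},{"translation":[0,0,0],"rot":[0,0,0],"jaw":0.015},{"translation":[0,0,0],"rot":[0,0,0],"jaw":0.015},{"translation":[0,0,0],"rot":[0,0,0],"jaw":0.015}]' 25
python3 -c "
from h import *; need([.457,-.033,.24])"
```

```text
clock: 13.37
position: [0.6575, 0.0327, 0.0895]
ee_rot: [2.221, 2.222, 0.0]
force: [0.4, -0.9, 0.7]
width: 0.361
t 13.37 pos [0.6575 0.0327 0.0895] yaw(tool y) deg 0.04 tilt 0.02 w 33.1 F [ 0.4 -0.9  0.7] j [-0.48  0.69  0.56  1.67 -0.44  0.91  0.25]
tool delta mm [ -65.6 -200.5 -150.5]
```

```bash
python3 -m creep '[{"translation":[0,0,-0.01],"rot":[0,0,0],"jaw":0.015},{"translation":[0,0,-0.02],"rot":[0,0,0],"jaw":0.015},{"translation":[0,0,-0.025],"rot":[0,0,0],"jaw":0.015},{"translation":[0,0,-0.025],"rot":[0,0,0],"jaw":0.015},{"translation":[-0.0044,-0.0134,-0.02],"rot":[0,0,0],"jaw":0.015},{"translation":[-0.0087,-0.0267,-0.01],"rot":[0,0,0],"jaw":0.015},{"translation":[-0.0087,-0.0267,0],"rot":[0,0,0],"jaw":0.015},{"translation":[-0.0087,-0.0267,0],"rot":[0,0,0],"jaw":0.015},{"translation":[-0.0087,-0.0267,0],"rot":[0,0,0],"jaw":0.015},{"translation":[-0.0087,-0.0267,0],"rot":[0,0,0],"jaw":0.015},{"translation":[-0.0087,-0.0267,0],"rot":[0,0,0],"jaw":0.015},{"translation":[-0.0087,-0.0267,0],"rot":[0,0,0],"jaw":0.015}]'
python3 shot.py w7
python3 -c "
from h import *; need([.457,-.033,.0835])"
```

```text
clock: 14.37
position: [0.4556, -0.0332, 0.1997]
ee_rot: [-2.221, -2.222, -0.001]
force: [0.5, -0.3, -0.4]
width: 0.36
t 14.37 pos [ 0.4556 -0.0332  0.1997] yaw(tool y) deg 0.02 tilt 0.03 w 33.0 F [ 0.5 -0.3 -0.4] j [-0.63  0.23  0.71  2.06 -0.19  0.91  0.18]
t 14.42 pos [ 0.4498 -0.0355  0.199 ] yaw(tool y) deg -0.18 tilt 0.31 w 33.3 F [-8.  -3.1 -3.6] j [-0.63  0.22  0.71  2.07 -0.18  0.91  0.18]
tool delta mm [  2.4   7.8 115.5]
```

View pics/w7.png

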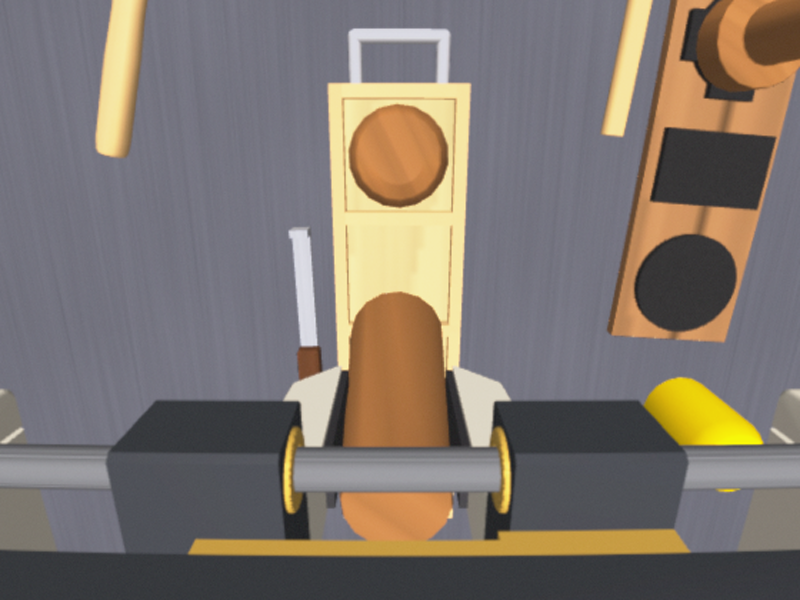

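```bash
python3 -m creep '[{"translation":[0,0,0],"rot":[0,0,0],"jaw":0.015},{"translation":[0,0,0.02],"rot":[0,0,0],"jaw":0.015},{"translation":[0,0,0.025],"rot":[0,0,0],"jaw":0.015},{"translation":[0,0,0.025],"rot":[0,0,0],"jaw":0.015},{"translation":[0,0,0.02],"rot":[0,0,0],"jaw":0.015},{"translation":[0,0,0.01],"rot":[0,0,0],"jaw":0.015},{"translation":[0,0,0.006],"rot":[0,0,0],"jaw":0.015},{"translation":[0,0,0],"rot":[0,0,0],"jaw":0.015},{"translation":[0,0,0],"rot":[0,0,0],"jaw":0.015}]'
python3 -c "
from h import *; need([.457,-.033,.0835])"
```

```text
clock: 15.17
position: [0.4578, -0.0328, 0.094]
ee_rot: [2.221, 2.222, 0.001]
force: [0.7, 0.4, -1.2]
width: 0.36
t 15.17 pos [ 0.4578 -0.0328  0.094 ] yaw(tool y) deg 0.03 tilt 0.04 w 33.0 F [ 0.7  0.4 -1.2] j [-0.5   0.41  0.6   2.17 -0.37  0.66  0.36]
tool delta mm [-0.2 -0.8 10.5]
```

```bash
python3 -m creep '[{"translation":[0,0,0.005],"rot":[0,0,0],"jaw":0.015},{"translation":[0,0,0.003],"rot":[0,0,0],"jaw":0.015},{"translation":[0,0,0.002],"rot":[0,0,0],"jaw":0.015},{"translation":[0,0,0],"rot":[0,0,0],"jaw":0.015},{"translation":[0,0,0],"rot":[0,0,0],"jaw":0.015}]'
python3 -c "
from h import *; need([.457,-.033,.0835])"
```

```text
clock: 15.58
position: [0.4572, -0.0327, 0.0835]
ee_rot: [2.221, 2.222, 0.0]
force: [-0.5, 0.5, -1.3]
width: 0.364
t 15.58 pos [ 0.4572 -0.0327  0.0835] yaw(tool y) deg 0.04 tilt 0.01 w 33.4 F [-0.5  0.5 -1.3] j [-0.49  0.43  0.58  2.18 -0.39  0.64  0.37]
tool delta mm [-0.3 -0.2  0. ]
```

```bash
python3 -m creep '[{"translation":[0,0,0.001],"rot":[0,0,0],"jaw":0.015},{"translation":[0,0,0],"rot":[0,0,0],"jaw":0.015},{"translation":[0,0,0],"rot":[0,0,0],"jaw":0.015}]'
python3 -c "
from h import *; st()"
```

```text
clock: 15.83
position: [0.4573, -0.0327, 0.0832]
ee_rot: [-2.221, -2.222, -0.002]
force: [-3.5, 1.0, 14.6]
width: 0.36
t 15.83 pos [ 0.4573 -0.0327  0.0832] yaw(tool y) deg 0.03 tilt 0.06 w 33.0 F [-3.5  1.  14.6] j [-0.49  0.43  0.58  2.18 -0.4   0.64  0.38]
```

```bash
python3 -m creep '[{"translation":[0,0,-0.001],"rot":[0,0,0],"jaw":0.036},{"translation":[0,0,0],"rot":[0,0,0],"jaw":0.05},{"translation":[0,0,0],"rot":[0,0,0],"jaw":0.0918},{"translation":[0,0,0],"rot":[0,0,0],"jaw":0.0918},{"translation":[0,0,0],"rot":[0,0,0],"jaw":0.0918},{"translation":[0,0,-0.02],"rot":[0,0,0],"jaw":0.0918},{"translation":[0,0,-0.025],"rot":[0,0,0],"jaw":0.0918},{"translation":[0,0,-0.03],"rot":[0,0,0],"jaw":0.0918},{"translation":[0,0,-0.03],"rot":[0,0,0],"jaw":0.0918},{"translation":[0,0,-0.015],"rot":[0,0,0],"jaw":0.0918},{"translation":[0,0,0],"rot":[0,0,0],"jaw":0.0918}]'
python3 shot.py w8
python3 -c "
from h import *; need([.661,.111,.2])"
```

```text
clock: 16.75
position: [0.459, -0.0328, 0.2064]
ee_rot: [2.219, 2.22, 0.007]
force: [1.0, -0.0, 0.4]
width: 0.995
t 16.75 pos [ 0.459  -0.0328  0.2064] yaw(tool y) deg 0.03 tilt 0.31 w 91.3 F [ 1.  -0.   0.4] j [-0.64  0.22  0.72  2.05 -0.19  0.93  0.18]
t 16.8 pos [ 0.4581 -0.0325  0.2046] yaw(tool y) deg 0.06 tilt 0.2 w 92.0 F [-0.2 -0.  -1.3] j [-0.64  0.23  0.72  2.05 -0.19  0.92  0.18]
tool delta mm [143.3 203.1   5.4]
```

View pics/w8.png

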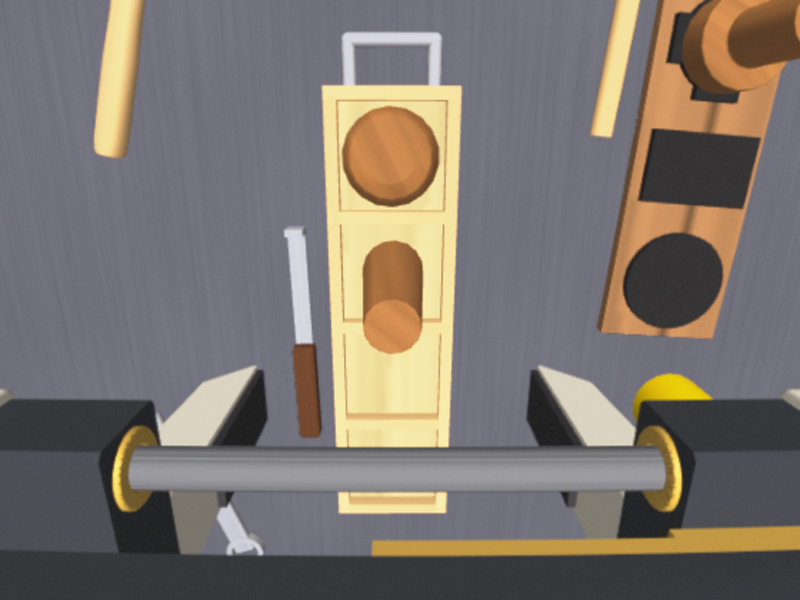

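```bash
python3 -m creep '[{"translation":[0.0159,0.0226,0.0006],"rot":[0,0,0],"jaw":0.0918},{"translation":[0.0159,0.0226,0.0006],"rot":[0,0,0],"jaw":0.0918},{"translation":[0.0159,0.0226,0.0006],"rot":[0,0,0],"jaw":0.0918},{"translation":[0.0159,0.0226,0.0006],"rot":[0,0,0],"jaw":0.0918},{"translation":[0.0159,0.0226,0.0006],"rot":[0,0,0],"jaw":0.0918},{"translation":[0.0159,0.0226,0.0006],"rot":[0,0,0],"jaw":0.0918},{"translation":[0.0159,0.0226,0.0006],"rot":[0,0,0],"jaw":0.0918},{"translation":[0.0159,0.0226,0.0006],"rot":[0,0,0],"jaw":0.0918},{"translation":[0.0159,0.0226,0.0006],"rot":[0,0,0],"jaw":0.0918},{"translation":[0,0,0],"rot":[0,0,0],"jaw":0.0918},{"translation":[0,0,0],"rot":[0,0,0],"jaw":0.0918}]' 20
python3 -c "
from h import *; need([.661,.111,.068])"
```

```text
clock: 17.72
position: [0.6602, 0.1113, 0.1953]
ee_rot: [-2.218, -2.223, 0.005]
force: [-0.8, -1.2, 0.2]
width: 1.0
t 17.72 pos [0.6602 0.1113 0.1953] yaw(tool y) deg 0.13 tilt 0.18 w 91.8 F [-0.8 -1.2  0.2] j [-0.63  0.6   0.63  1.54 -0.38  1.12  0.08]
tool delta mm [ -0.2   1.2 127.2]
```

```bash
python3 -m creep '[{"translation":[0,0,0.025],"rot":[0,0,0],"jaw":0.0918},{"translation":[0,0,0.03],"rot":[0,0,0],"jaw":0.0918},{"translation":[0,0,0.03],"rot":[0,0,0],"jaw":0.0918},{"translation":[0,0,0.025],"rot":[0,0,0],"jaw":0.0918},{"translation":[0,0,0.015],"rot":[0,0,0],"jaw":0.08},{"translation":[0,0,0.002],"rot":[0,0,0],"jaw":0.065},{"translation":[0,0,0],"rot":[0,0,0],"jaw":0.055},{"translation":[0,0,0],"rot":[0,0,0],"jaw":0.05},{"translation":[0,0,0],"rot":[0,0,0],"jaw":0.05}]' 20
python3 shot.py w9
```

```text
clock: 18.47
position: [0.6611, 0.1102, 0.0725]
ee_rot: [2.22, 2.221, 0.003]
force: [1.3, -0.3, 0.2]
width: 0.688
t 18.47 pos [0.6611 0.1102 0.0725] yaw(tool y) deg 0.01 tilt 0.12 w 63.1 F [ 1.3 -0.3  0.2] j [-0.59  0.72  0.56  1.65 -0.46  0.9   0.15]
```

View pics/w9.png

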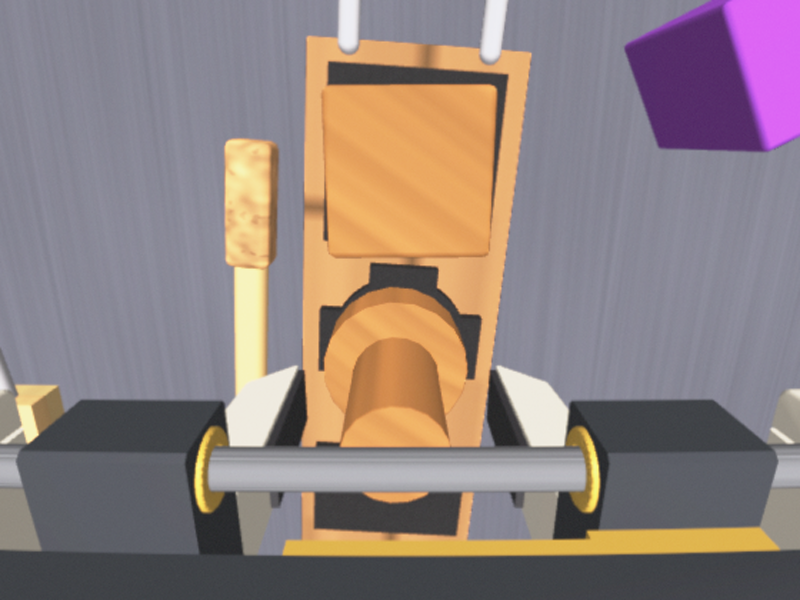

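```bash
python3 -m creep '[{"translation":[0,-0.001,0.002],"rot":[0,0,0],"jaw":0.045},{"translation":[0,0,0],"rot":[0,0,0],"jaw":0.04},{"translation":[0,0,0],"rot":[0,0,0],"jaw":0.035},{"translation":[0,0,0],"rot":[0,0,0],"jaw":0.03},{"translation":[0,0,0],"rot":[0,0,0],"jaw":0.02},{"translation":[0,0,0],"rot":[0,0,0],"jaw":0.015},{"translation":[0,0,0],"rot":[0,0,0],"jaw":0.015},{"translation":[0,0,0],"rot":[0,0,0],"jaw":0.015}]' 25
python3 -c "
from h import *; need([.457,-.1096,.24])"
```

```text
clock: 19.18
position: [0.6596, 0.1106, 0.0692]
ee_rot: [2.221, 2.222, 0.001]
force: [-0.6, 0.7, 2.5]
width: 0.337
t 19.18 pos [0.6596 0.1106 0.0692] yaw(tool y) deg 0.04 tilt 0.03 w 30.9 F [-0.6  0.7  2.5] j [-0.59  0.73  0.55  1.66 -0.47  0.89  0.15]
tool delta mm [-220.  -202.7 -170.9]
```

```bash
python3 -m creep '[{"translation":[0,0,-0.01],"rot":[0,0,0],"jaw":0.015},{"translation":[0,0,-0.025],"rot":[0,0,0],"jaw":0.015},{"translation":[0,0,-0.035],"rot":[0,0,0],"jaw":0.015},{"translation":[0,0,-0.035],"rot":[0,0,0],"jaw":0.015},{"translation":[-0.011,-0.01,-0.025],"rot":[0,0,0],"jaw":0.015},{"translation":[-0.019,-0.0175,-0.005],"rot":[0,0,0],"jaw":0.015},{"translation":[-0.02,-0.0184,0],"rot":[0,0,0],"jaw":0.015},{"translation":[-0.02,-0.0184,0],"rot":[0,0,0],"jaw":0.015},{"translation":[-0.02,-0.0184,0],"rot":[0,0,0],"jaw":0.015},{"translation":[-0.02,-0.0184,0],"rot":[0,0,0],"jaw":0.015},{"translation":[-0.02,-0.0184,0],"rot":[0,0,0],"jaw":0.015},{"translation":[-0.02,-0.0184,0],"rot":[0,0,0],"jaw":0.015}]'
python3 -c "
from h import *; need([.457,-.1096,.063])"
```

```text
clock: 20.18
position: [0.5203, -0.0405, 0.2044]
ee_rot: [-2.221, -2.222, -0.0]
force: [-0.2, -1.1, -1.2]
width: 0.335
t 20.18 pos [ 0.5203 -0.0405  0.2044] yaw(tool y) deg 0.02 tilt 0.02 w 30.7 F [-0.2 -1.1 -1.2] j [-0.55  0.35  0.7   1.91 -0.27  0.98  0.27]
tool delta mm [-69.1 -63.3 141.4]
```

```bash
python3 -m creep '[{"translation":[-0.02,-0.0184,0],"rot":[0,0,0],"jaw":0.015},{"translation":[-0.02,-0.0184,0],"rot":[0,0,0],"jaw":0.015},{"translation":[-0.02,-0.0184,0],"rot":[0,0,0],"jaw":0.015},{"translation":[-0.009,-0.008,0],"rot":[0,0,0],"jaw":0.015},{"translation":[0,0,0],"rot":[0,0,0],"jaw":0.015},{"translation":[0,0,0],"rot":[0,0,0],"jaw":0.015}]'
python3 shot.py w10
python3 -c "
from h import *; need([.457,-.1096,.063])"
```

```text
clock: 20.68
position: [0.4585, -0.1086, 0.2045]
ee_rot: [2.222, 2.221, 0.002]
force: [1.0, 0.4, -0.9]
width: 0.335
t 20.68 pos [ 0.4585 -0.1086  0.2045] yaw(tool y) deg -0.03 tilt 0.07 w 30.7 F [ 1.   0.4 -0.9] j [-0.48  0.25  0.74  2.03 -0.21  0.94  0.37]
t 20.73 pos [ 0.4591 -0.108   0.2044] yaw(tool y) deg 0.06 tilt 0.06 w 30.7 F [-0.2  0.6 -1.7] j [-0.48  0.26  0.74  2.03 -0.21  0.94  0.37]
tool delta mm [ -1.7  -2.2 141.4]
```

View pics/w10.png

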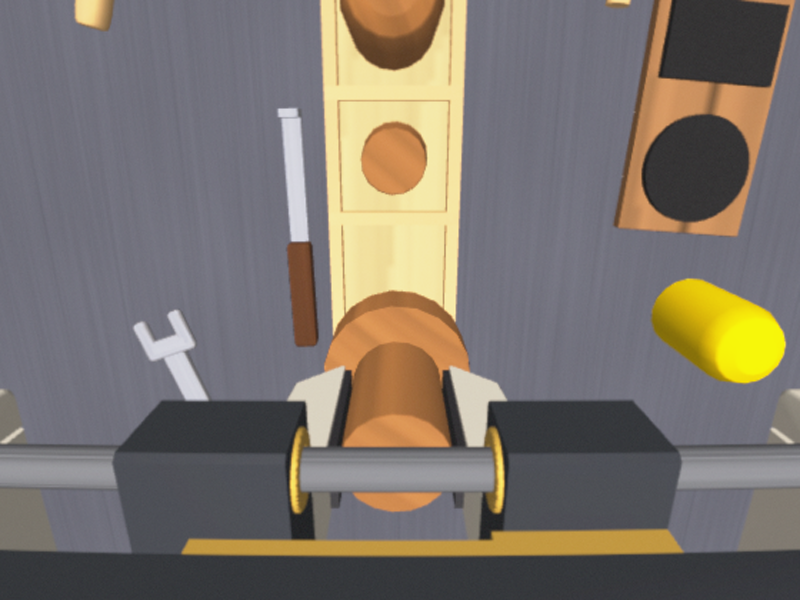

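```bash
python3 -m creep '[{"translation":[-0.0015,-0.002,0.02],"rot":[0,0,0],"jaw":0.015},{"translation":[0,0,0.03],"rot":[0,0,0],"jaw":0.015},{"translation":[0,0,0.03],"rot":[0,0,0],"jaw":0.015},{"translation":[0,0,0.025],"rot":[0,0,0],"jaw":0.015},{"translation":[0,0,0.015],"rot":[0,0,0],"jaw":0.015},{"translation":[0,0,0.01],"rot":[0,0,0],"jaw":0.015},{"translation":[0,0,0.003],"rot":[0,0,0],"jaw":0.015},{"translation":[0,0,0],"rot":[0,0,0],"jaw":0.015},{"translation":[0,0,0],"rot":[0,0,0],"jaw":0.015}]'
python3 -c "
from h import *; need([.457,-.1096,.063])"
```

```text
clock: 21.48
position: [0.4573, -0.11, 0.0716]
ee_rot: [2.22, 2.222, 0.001]
force: [-0.5, -0.3, -1.0]
width: 0.336
t 21.48 pos [ 0.4573 -0.11    0.0716] yaw(tool y) deg 0.07 tilt 0.06 w 30.8 F [-0.5 -0.3 -1. ] j [-0.32  0.47  0.59  2.16 -0.44  0.63  0.58]
tool delta mm [ 0.4 -0.3  8.6]
```

```bash
python3 -m creep '[{"translation":[0,0,0.004],"rot":[0,0,0],"jaw":0.015},{"translation":[0,0,0.003],"rot":[0,0,0],"jaw":0.015},{"translation":[0,0,0.002],"rot":[0,0,0],"jaw":0.015},{"translation":[0,0,0],"rot":[0,0,0],"jaw":0.015},{"translation":[0,0,0],"rot":[0,0,0],"jaw":0.015}]'
python3 -c "
from h import *; need([.457,-.1096,.063])"
```

```text
clock: 21.9
position: [0.4572, -0.11, 0.0627]
ee_rot: [2.22, 2.222, 0.002]
force: [-0.6, 0.9, 6.3]
width: 0.341
t 21.9 pos [ 0.4572 -0.11    0.0627] yaw(tool y) deg 0.04 tilt 0.1 w 31.3 F [-0.6  0.9  6.3] j [-0.3   0.48  0.57  2.17 -0.46  0.61  0.6 ]
tool delta mm [ 0.4 -0.2 -0.3]
```

Contact with the floor. Release, rise, then the block.

```bash
python3 -m creep '[{"translation":[0,0,0],"rot":[0,0,0],"jaw":0.036},{"translation":[0,0,0],"rot":[0,0,0],"jaw":0.05},{"translation":[0,0,0],"rot":[0,0,0],"jaw":0.0918},{"translation":[0,0,0],"rot":[0,0,0],"jaw":0.0918},{"translation":[0,0,0],"rot":[0,0,0],"jaw":0.0918},{"translation":[0,0,-0.02],"rot":[0,0,0],"jaw":0.0918},{"translation":[0,0,-0.03],"rot":[0,0,0],"jaw":0.0918},{"translation":[0,0,-0.03],"rot":[0,0,0],"jaw":0.0918},{"translation":[0,0,-0.03],"rot":[0,0,0],"jaw":0.0918},{"translation":[0,0,-0.03],"rot":[0,0,0],"jaw":0.0918},{"translation":[0,0,0],"rot":[0,0,0],"jaw":0.0918}]'
python3 shot.py w11
python3 -c "
from h import *; need([.665,.184,.2])"
```

```text
clock: 22.82
position: [0.4589, -0.1111, 0.2067]
ee_rot: [2.218, 2.218, 0.008]
force: [2.0, 0.3, -0.4]
width: 0.994
t 22.82 pos [ 0.4589 -0.1111  0.2067] yaw(tool y) deg -0.01 tilt 0.41 w 91.2 F [ 2.   0.3 -0.4] j [-0.49  0.25  0.76  2.03 -0.22  0.93  0.38]
t 22.87 pos [ 0.4582 -0.1104  0.2045] yaw(tool y) deg 0.05 tilt 0.31 w 91.6 F [ 0.2  0.9 -0.8] j [-0.49  0.25  0.76  2.03 -0.22  0.93  0.38]
tool delta mm [294.2 207.1   5.8]
```

View pics/w11.png

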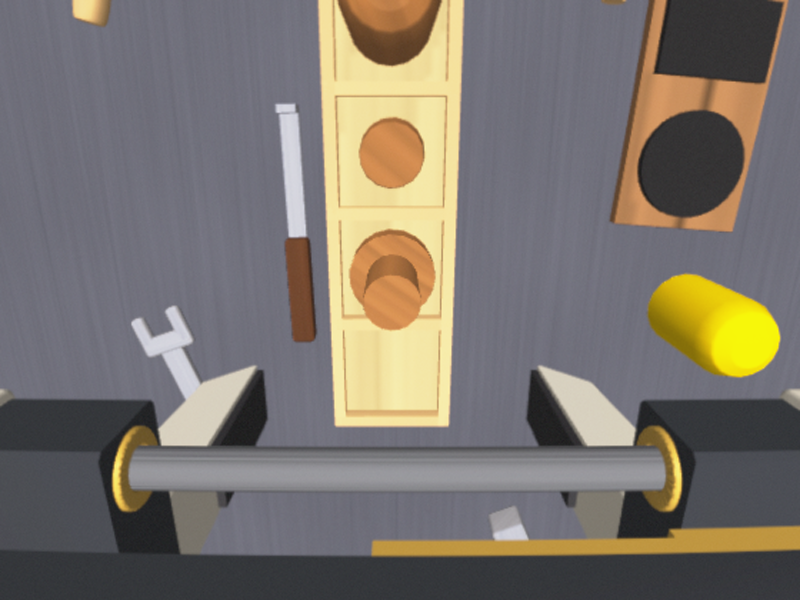

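```bash
python3 -m creep '[{"translation":[0.0245,0.0173,0.0005],"rot":[0,0,0],"jaw":0.0918},{"translation":[0.0245,0.0173,0.0005],"rot":[0,0,0],"jaw":0.0918},{"translation":[0.0245,0.0173,0.0005],"rot":[0,0,0],"jaw":0.0918},{"translation":[0.0245,0.0173,0.0005],"rot":[0,0,0],"jaw":0.0918},{"translation":[0.0245,0.0173,0.0005],"rot":[0,0,0],"jaw":0.0918},{"translation":[0.0245,0.0173,0.0005],"rot":[0,0,0],"jaw":0.0918},{"translation":[0.0245,0.0173,0.0005],"rot":[0,0,0],"jaw":0.0918},{"translation":[0.0245,0.0173,0.0005],"rot":[0,0,0],"jaw":0.0918},{"translation":[0.0245,0.0173,0.0005],"rot":[0,0,0],"jaw":0.0918},{"translation":[0.0245,0.0173,0.0005],"rot":[0,0,0],"jaw":0.0918},{"translation":[0.0245,0.0173,0.0005],"rot":[0,0,0],"jaw":0.0918},{"translation":[0.0245,0.0173,0.0005],"rot":[0,0,0],"jaw":0.0918}]' 20
python3 -m creep '[{"translation":[0,0,0],"rot":[0,0,0],"jaw":0.0918},{"translation":[0,0,0],"rot":[0,0,0],"jaw":0.0918}]'
python3 shot.py w12 block
python3 -c "
from h import *; need([.665,.184,.056])"
```

```text
clock: 23.87
position: [0.6639, 0.1853, 0.1942]
ee_rot: [-2.22, -2.221, 0.003]
force: [0.7, 0.3, 1.8]
width: 1.001
clock: 24.03
position: [0.6635, 0.1858, 0.1936]
ee_rot: [-2.217, -2.224, 0.004]
force: [0.2, -0.9, 0.1]
width: 1.0
t 24.03 pos [0.6635 0.1858 0.1936] yaw(tool y) deg 0.2 tilt 0.15 w 91.8 F [ 0.2 -0.9  0.1] j [-0.73  0.64  0.63  1.49 -0.4   1.15 -0.02]
block [(0.86, [397.6, 153.3]), (0.64, [279.6, 192.1])]
t 24.13 pos [0.6632 0.1827 0.1948] yaw(tool y) deg -0.02 tilt 0.13 w 91.7 F [-0.8 -0.3  0.6] j [-0.73  0.63  0.64  1.49 -0.39  1.15 -0.02]
tool delta mm [  1.5   2.  138.8]
```

View pics/w12.png

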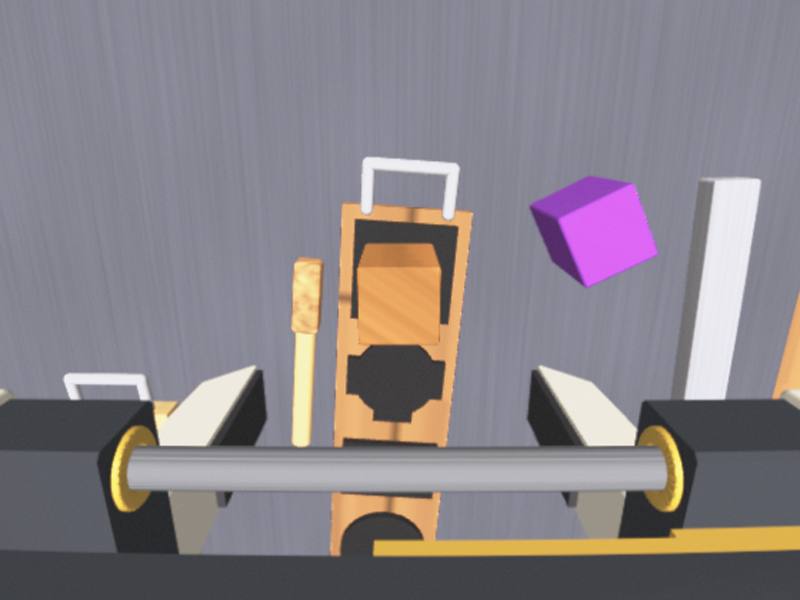

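```bash
python3 - <<'E'
from fit1 import *
V=json.load(open('pics/w12.json'))
for p in ((587,286),(657,254),(550,226)): print('purple',atz(V,cw(p),.066).round(4))
for p in ((358,265),(439,265),(439,346),(360,343)): print('block',atz(V,cw(p),.082).round(4))
E
```

```text
purple [0.7692 0.1935 0.066 ]
purple [0.806  0.2119 0.066 ]
purple [0.7453 0.2268 0.066 ]
block [0.6432 0.2087 0.082 ]
block [0.6849 0.2089 0.082 ]
block [0.6862 0.1638 0.082 ]
block [0.6434 0.1654 0.082 ]
```

```bash
python3 -m creep '[{"translation":[0.002,0.001,0.025],"rot":[0,0,0],"jaw":0.08},{"translation":[0,0,0.03],"rot":[0,0,0],"jaw":0.08},{"translation":[0,0,0.03],"rot":[0,0,0],"jaw":0.08},{"translation":[0,0,0.025],"rot":[0,0,0],"jaw":0.08},{"translation":[0,0,0.018],"rot":[0,0,0],"jaw":0.07},{"translation":[0,0,0.01],"rot":[0,0,0],"jaw":0.065},{"translation":[0,0,0],"rot":[0,0,0],"jaw":0.06},{"translation":[0,0,0],"rot":[0,0,0],"jaw":0.055},{"translation":[0,0,0],"rot":[0,0,0],"jaw":0.055}]' 20
python3 shot.py w13
```

```text
clock: 24.88
position: [0.6658, 0.1856, 0.0597]
ee_rot: [2.221, 2.221, 0.003]
force: [0.2, 0.2, 0.4]
width: 0.606
t 24.88 pos [0.6658 0.1856 0.0597] yaw(tool y) deg -0.0 tilt 0.12 w 55.6 F [0.2 0.2 0.4] j [-0.68  0.77  0.56  1.6  -0.49  0.91  0.05]
```

View pics/w13.png

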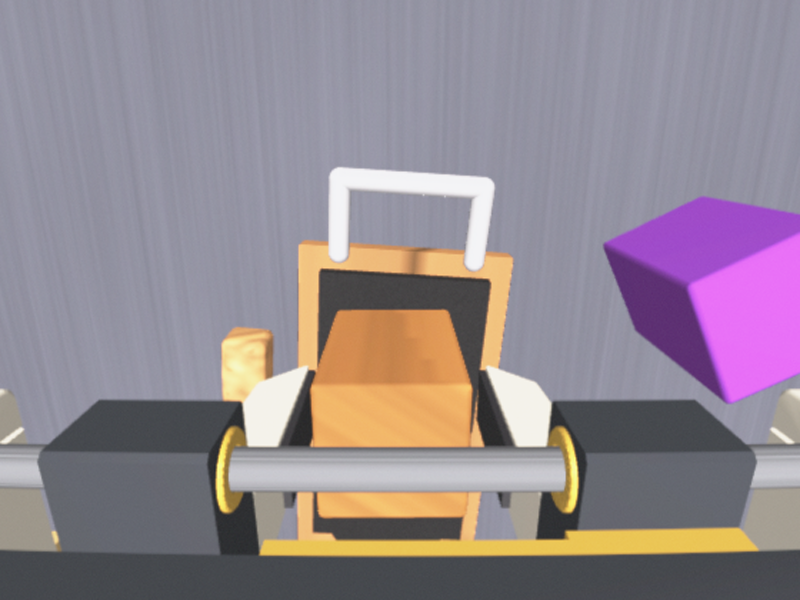

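```bash
python3 -m creep '[{"translation":[0,-0.001,0.002],"rot":[0,0,0],"jaw":0.052},{"translation":[0,0,0],"rot":[0,0,0],"jaw":0.048},{"translation":[0,0,0],"rot":[0,0,0],"jaw":0.044},{"translation":[0,0,0],"rot":[0,0,0],"jaw":0.035},{"translation":[0,0,0],"rot":[0,0,0],"jaw":0.03},{"translation":[0,0,0],"rot":[0,0,0],"jaw":0.03},{"translation":[0,0,0],"rot":[0,0,0],"jaw":0.03}]' 25
python3 - <<'E'
from fit1 import *
V=json.load(open('pics/w13.json'))
for p in ((313,384),(470,384),(469,517),(316,517)): print('block',atz(V,cw(p),.082).round(4))
need([.457,-.1856,.2])
E
```

```text
clock: 25.52
position: [0.664, 0.1862, 0.0564]
ee_rot: [2.221, 2.222, 0.001]
force: [-0.8, -0.7, 5.3]
width: 0.477
block [0.6434 0.208  0.082 ]
block [0.685  0.2079 0.082 ]
block [0.6867 0.1648 0.082 ]
block [0.642  0.1649 0.082 ]
t 25.52 pos [0.664  0.1862 0.0564] yaw(tool y) deg 0.05 tilt 0.03 w 43.8 F [-0.8 -0.7  5.3] j [-0.69  0.77  0.55  1.61 -0.49  0.9   0.05]
tool delta mm [-371.6 -207.3 -143.8]
```

```bash
python3 -m creep '[{"translation":[0,0,-0.012],"rot":[0,0,0],"jaw":0.03},{"translation":[0,0,-0.025],"rot":[0,0,0],"jaw":0.03},{"translation":[0,0,-0.035],"rot":[0,0,0],"jaw":0.03},{"translation":[0,0,-0.035],"rot":[0,0,0],"jaw":0.03},{"translation":[-0.0116,-0.0065,-0.025],"rot":[0,0,0],"jaw":0.03},{"translation":[-0.02,-0.0112,-0.01],"rot":[0,0,0],"jaw":0.03},{"translation":[-0.0232,-0.013,0],"rot":[0,0,0],"jaw":0.03},{"translation":[-0.0232,-0.013,0],"rot":[0,0,0],"jaw":0.03},{"translation":[-0.0232,-0.013,0],"rot":[0,0,0],"jaw":0.03},{"translation":[-0.0232,-0.013,0],"rot":[0,0,0],"jaw":0.03},{"translation":[-0.0232,-0.013,0],"rot":[0,0,0],"jaw":0.03},{"translation":[-0.0232,-0.013,0],"rot":[0,0,0],"jaw":0.03}]'
python3 -c "
from h import *; need([.457,-.1856,.2])"
```

```text
clock: 26.52
position: [0.5673, 0.0139, 0.1985]
ee_rot: [-2.221, -2.222, -0.0]
force: [0.3, -1.1, -2.0]
width: 0.477
t 26.52 pos [0.5673 0.0139 0.1985] yaw(tool y) deg 0.02 tilt 0.01 w 43.8 F [ 0.3 -1.1 -2. ] j [-0.61  0.43  0.68  1.81 -0.32  1.01  0.2 ]
tool delta mm [-199.5 -110.3   -1.5]
```

```bash
python3 -m creep '[{"translation":[-0.0232,-0.0128,0],"rot":[0,0,0],"jaw":0.03},{"translation":[-0.0232,-0.0128,0],"rot":[0,0,0],"jaw":0.03},{"translation":[-0.0232,-0.0128,0],"rot":[0,0,0],"jaw":0.03},{"translation":[-0.0232,-0.0128,0],"rot":[0,0,0],"jaw":0.03},{"translation":[-0.0232,-0.0128,0],"rot":[0,0,0],"jaw":0.03},{"translation":[-0.0232,-0.0128,0],"rot":[0,0,0],"jaw":0.03},{"translation":[-0.0232,-0.0128,0],"rot":[0,0,0],"jaw":0.03},{"translation":[-0.0232,-0.0128,0],"rot":[0,0,0],"jaw":0.03},{"translation":[-0.012,-0.007,0],"rot":[0,0,0],"jaw":0.03},{"translation":[0,0,0],"rot":[0,0,0],"jaw":0.03},{"translation":[0,0,0],"rot":[0,0,0],"jaw":0.03},{"translation":[0,0,0],"rot":[0,0,0],"jaw":0.03}]'
python3 shot.py w14
python3 -c "
from h import *; need([.457,-.1856,.0505])"
```

```text
clock: 27.52
position: [0.4594, -0.1818, 0.1982]
ee_rot: [-2.22, -2.223, -0.001]
force: [-0.0, -0.5, -1.1]
width: 0.478
t 27.52 pos [ 0.4594 -0.1818  0.1982] yaw(tool y) deg 0.07 tilt 0.04 w 43.9 F [-0.  -0.5 -1.1] j [-0.31  0.31  0.74  1.98 -0.26  0.94  0.56]
t 27.57 pos [ 0.4596 -0.1815  0.1981] yaw(tool y) deg 0.12 tilt 0.03 w 43.9 F [ 0.5 -0.3 -2.2] j [-0.31  0.31  0.74  1.98 -0.26  0.94  0.56]
tool delta mm [ -4.1  -2.6 147.6]
```

View pics/w14.png

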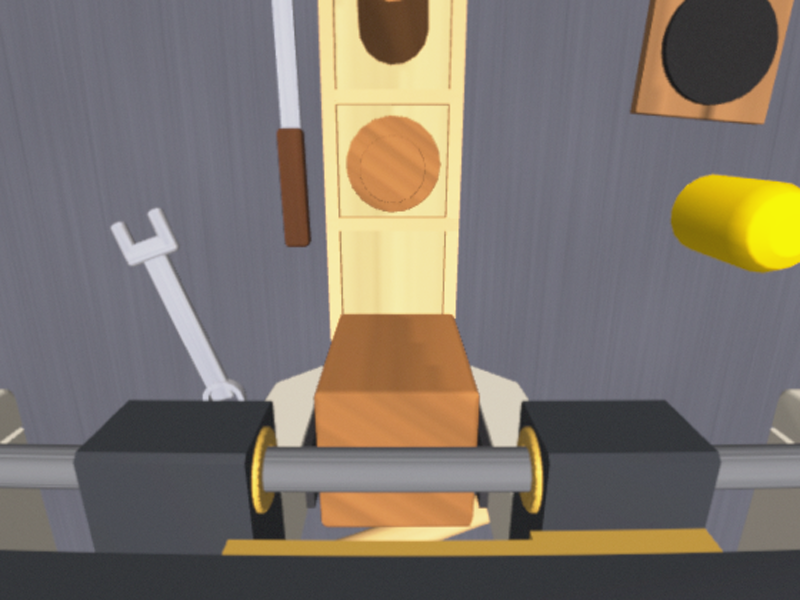

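```bash
python3 -m creep '[{"translation":[-0.004,-0.0025,0.02],"rot":[0,0,0],"jaw":0.03},{"translation":[0,0,0.03],"rot":[0,0,0],"jaw":0.03},{"translation":[0,0,0.03],"rot":[0,0,0],"jaw":0.03},{"translation":[0,0,0.025],"rot":[0,0,0],"jaw":0.03},{"translation":[0,0,0.017],"rot":[0,0,0],"jaw":0.03},{"translation":[0,0,0.01],"rot":[0,0,0],"jaw":0.03},{"translation":[0,0,0.005],"rot":[0,0,0],"jaw":0.03},{"translation":[0,0,0],"rot":[0,0,0],"jaw":0.03},{"translation":[0,0,0],"rot":[0,0,0],"jaw":0.03}]'
python3 -c "
from h import *; need([.457,-.1856,.0505])"
```

```text
clock: 28.32
position: [0.4571, -0.1865, 0.0616]
ee_rot: [2.22, 2.222, 0.001]
force: [0.1, -0.2, -1.2]
width: 0.477
t 28.32 pos [ 0.4571 -0.1865  0.0616] yaw(tool y) deg 0.07 tilt 0.05 w 43.8 F [ 0.1 -0.2 -1.2] j [-0.15  0.52  0.59  2.11 -0.48  0.64  0.77]
tool delta mm [ 0.9 -0.1 11.1]
```

```bash
python3 -m creep '[{"translation":[0.001,0,0.005],"rot":[0,0,0],"jaw":0.03},{"translation":[0,0,0.003],"rot":[0,0,0],"jaw":0.03},{"translation":[0,0,0.002],"rot":[0,0,0],"jaw":0.03},{"translation":[0,0,0.001],"rot":[0,0,0],"jaw":0.03},{"translation":[0,0,0],"rot":[0,0,0],"jaw":0.03},{"translation":[0,0,0],"rot":[0,0,0],"jaw":0.03}]'
python3 -c "
from h import *; need([.457,-.1856,.0505])"
```

```text
clock: 28.82
position: [0.4567, -0.1854, 0.0503]
ee_rot: [2.221, 2.222, 0.001]
force: [-1.2, 1.4, 4.5]
width: 0.477
t 28.82 pos [ 0.4567 -0.1854  0.0503] yaw(tool y) deg 0.04 tilt 0.03 w 43.8 F [-1.2  1.4  4.5] j [-0.14  0.54  0.57  2.12 -0.5   0.61  0.78]
tool delta mm [-0.2  0.3 -0.2]
```

Contact. Release, rise, and back off to a viewpoint over the whole bay rack.

```bash
python3 -m creep '[{"translation":[0,0,0],"rot":[0,0,0],"jaw":0.05},{"translation":[0,0,0],"rot":[0,0,0],"jaw":0.0918},{"translation":[0,0,0],"rot":[0,0,0],"jaw":0.0918},{"translation":[0,0,0],"rot":[0,0,0],"jaw":0.0918},{"translation":[0,0,-0.02],"rot":[0,0,0],"jaw":0.0918},{"translation":[0,0,-0.03],"rot":[0,0,0],"jaw":0.0918},{"translation":[0,0,-0.03],"rot":[0,0,0],"jaw":0.0918},{"translation":[0,0,-0.03],"rot":[0,0,0],"jaw":0.0918},{"translation":[0,0,-0.03],"rot":[0,0,0],"jaw":0.0918},{"translation":[0.01,0,-0.03],"rot":[0,0,0],"jaw":0.0918},{"translation":[0.02,0,-0.03],"rot":[0,0,0],"jaw":0.0918},{"translation":[0.02,0,-0.03],"rot":[0,0,0],"jaw":0.0918}]'
python3 -m creep '[{"translation":[0.025,0,-0.025],"rot":[0,0,0],"jaw":0.0918},{"translation":[0.025,0,-0.02],"rot":[0,0,0],"jaw":0.0918},{"translation":[0,0,0],"rot":[0,0,0],"jaw":0.0918},{"translation":[0,0,0],"rot":[0,0,0],"jaw":0.0918},{"translation":[0,0,0],"rot":[0,0,0],"jaw":0.0918}]'
python3 shot.py w15 sprue riser block neck
python3 - <<'E'
from h import *
for n in ('scene','side'): cv2.imwrite(f'pics/{n}9.png',optics.get_image(n)[:,:,::-1])
E
```

```text
clock: 29.82
position: [0.4559, -0.1358, 0.2814]
ee_rot: [2.223, 2.219, -0.001]
force: [1.2, 1.4, 0.2]
width: 1.0
clock: 30.23
position: [0.4561, -0.0859, 0.3246]
ee_rot: [-2.22, -2.222, 0.0]
force: [0.1, 0.2, -0.2]
width: 1.004
t 30.23 pos [ 0.4561 -0.0859  0.3246] yaw(tool y) deg 0.04 tilt 0.02 w 92.2 F [ 0.1  0.2 -0.2] j [-0.61  0.09  0.76  1.86 -0.07  1.22  0.17]
sprue [(0.84, [278.0, 124.9])]
riser [(0.79, [432.9, 203.3]), (0.58, [276.4, 64.2])]
block [(0.69, [279.3, 238.4])]
neck [(0.88, [277.8, 188.0])]
```

View pics/w15.png

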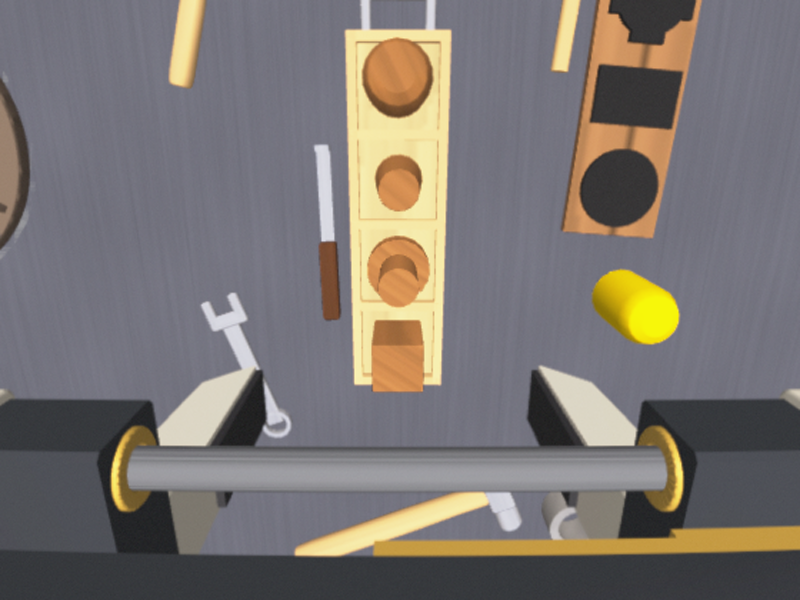

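View pics/side9.png

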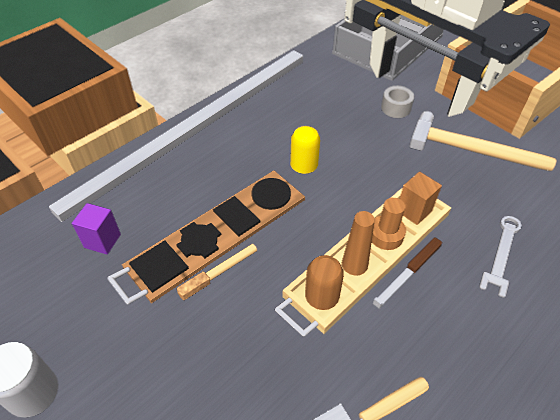

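View pics/scene9.png

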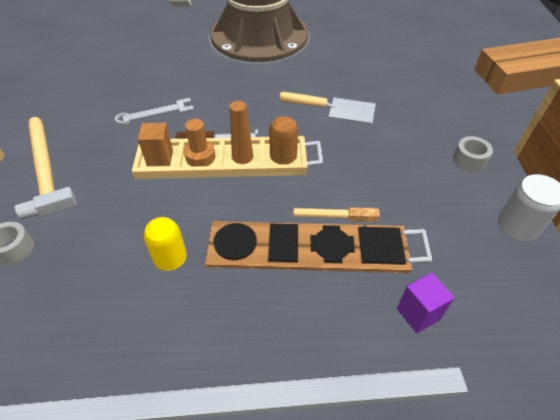

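```bash
python3 - <<'E'
from fit1 import *
V=json.load(open('pics/w15.json'))
b=np.array([.4571,-.0716])
cv=lambda p:np.array(p,float)
print('neck top',atz(V,cw((398.5,286)),.088)[:2]-b,'sprue top',atz(V,cw((400,190)),.125)[:2]-b)
for p in ((373,346),(423,346),(423,391),(373,391)): print('block top corner',(atz(V,cw(p),.076)[:2]-b).round(4))
for n,p in dict(sprue=(278,124.9),riser=(276.4,64.2),block=(279.3,238.4),neck=(277.8,188)).items(): print(n,'net origin',(atz(V,p,.01)[:2]-b).round(4))
fr=lambda x,y,L:[(x,y,r,z) for r,z in L]
th=np.linspace(0,2*np.pi,60); tiles=[]
m=fr(.4571,.0424,[(.026,.01),(.026,.072)])+fr(.4571,-.0336,[(.021,.01),(.014,.125)])+fr(.4571,-.1096,[(.028,.01),(.028,.032),(.016,.088)])
for ci,f in ((V,'w15'),(S,'scene9'),(D,'side9')):
    im=cv2.imread(f'pics/{f}.png'); k=800/560 if f=='w15' else 2
    if f!='w15': im=cv2.resize(im,None,fx=2,fy=2,interpolation=cv2.INTER_CUBIC)
    for x,y,r,z in m:
        p=proj(ci,np.c_[x+r*np.cos(th),y+r*np.sin(th),0*th+z]); cv2.polylines(im,[np.int32((p+.5)*k)],True,(0,255,0),1)
    for z in(.01,.076):
        p=proj(ci,[(.4571+.022*a,-.1856+.022*c,z) for a,c in((-1,-1),(1,-1),(1,1),(-1,1))]); cv2.polylines(im,[np.int32((p+.5)*k)],True,(0,255,0),1)
    c=np.int32(proj(ci,[.4571,-.0716,.04])[0]*k); x0=max(0,c[0]-200);y0=max(0,c[1]-200); t=im[y0:y0+400,x0:x0+400]; tiles.append(cv2.copyMakeBorder(t,0,400-t.shape[0],0,400-t.shape[1],0)[:, 66:332])
cv2.imwrite('pics/ov9.png',np.hstack(tiles))
E
```

```text
neck top [ 0.00046219 -0.03739371] sprue top [0.00117647 0.03904636]
block top corner [-0.0206 -0.0926]
block top corner [ 0.021  -0.0926]
block top corner [ 0.0217 -0.1343]
block top corner [-0.0212 -0.1343]
sprue net origin [-0.0003  0.0388]
riser net origin [-0.0023  0.1101]
block net origin [ 0.0016 -0.1143]
neck net origin [-0.0005 -0.0427]
```

View pics/ov9.png

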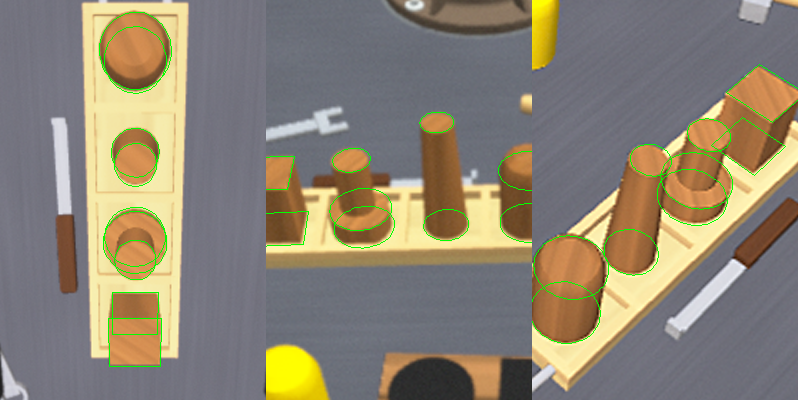

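```bash
python3 -c "
from h import *; st(); print(arm.sign_off())"
```

```text
t 30.58 pos [ 0.4562 -0.0861  0.3246] yaw(tool y) deg -0.03 tilt 0.05 w 91.6 F [-0.6  0.5  0.2] j [-0.61  0.09  0.76  1.86 -0.07  1.22  0.17]
the job is handed in; nothing more can be done
None
```

I moved all four patterns to the bay rack in reverse order and handed the job in at 30.6 s. From the bay rack's handle the row is now riser, sprue, neck, block; on the store rack it was block, neck, sprue, riser. None was tipped, and no brush, hand tool or look-alike was touched.

- **Position:** in the last wrist picture, the sprue and neck tops and the block's top corners measured within about 1.5 mm of their bay middles. The outlines of all four, drawn at the bay middles on the wrist, scene and side pictures, matched to within about 2–3 mm.
- **Network check:** the network's own points were looser, up to about 5 mm off (neck −42.7 mm against −38 mm, riser 110.1 mm against 114 mm). That is still inside the 12 mm limit. It also reported the yellow look-alike as a riser, and I ignored that.
- **Upright and clear:** all four stood upright in every view, and the arm was clear above the rack with no force on it at hand-in.

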